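# Fit the axle of the proofing press rollers

## Robot

A 6-joint arm with a two-finger parallel gripper is mounted at the origin on the work surface. World frame = base frame: x ahead of the robot, y to its left, z up, the work surface at z = 0. Lengths are in mm, angles in rad, forces in N, time in s.
With the tool pointing down it reaches from about 300 to 950 mm from the base axis. Payload 3.1 kg.
Tool frame: the origin (TCP) lies midway between the tips of the shut fingers; the grasp point (between the pads) lies 19 mm behind it; z points along the fingers, y is the direction in which the jaws open and shut (so a half turn about z gives the same grasp; the last joint's range is limited). The gripper opens to 85 mm and grips with 20 to 120 N. Pads are 22 mm wide; open, the fingers measure 114 mm over their backs; the gripper's body (76 mm by 85 mm) begins 54 mm behind the grasp point. The pads swing forward as they close: fully open they stand 13 mm farther back than shut.
Start: joints at [-1.228, 0.308, 1.634, -0, 1.2, -0.07], TCP at [250.71, -572.518, 202.072] pointing down, gripper open.
Joint ranges: [-3.06, 3.06], [-0.79, 1.96], [0.05, 2.63], [-1.19, 4.34], [0.05, 2.64], [-2.94, 2.94]. Speed limits (rad/s): [2.79, 2.79, 3.14, 3.14, 3.14, 3.14].

## Interface

Orientations are given as a rotation vector (axis times angle).
In Python, from workcell import arm gives the robot as it stands.
- The arm moves only by the tool move_arm, never from a script. Its argument "rows" is a list of rows, each an object with "slide": the shift along the tool's x, y, z in cm, a list of three; "yaw": the turn about the tool's z in degrees; "jaw": the closure, from -1 (fully open) to 1 (shut). In form: [{"slide": [dx, dy, dz], "yaw": yaw, "jaw": jaw}, ...]. A call has 1 to 20 rows; each row is the pose to reach, as a shift and turn from the pose commanded when the call began, along the tool's axes at that moment; what a row does not reach only later rows make up. A row lasts 1/12 s, in which the tool goes at most 41.7 mm and 7.16 degrees, less where a joint would pass 70% of its speed; a pose out of reach is approached as far as the arm can. A call with a gripper value outside its range is refused whole. The fingers move at their own pace and stop on an object; the grip force is fixed at half the most. Time passes only in rows, so rows that repeat a pose let the fingers close. It gives the time, the measured TCP pose, the force and the opening at its end, in the units of the state.
- arm.sense(): the state, without advancing time (a new reading comes with each control period).
- arm.read_camera(name): name is "side" or "top"; returns (picture, depth): 384x512x3 uint8, red, green, blue; 384x512 float32, mm along the optical axis (not along the pixel's ray), 0 where there is no reading.
- arm.get_calibration(name): a dict with "vfov" (degrees; the focal length in pixels is half the picture's height over the tangent of half this angle, whatever the lens; pixels are square), "cx", "cy" (the principal point, pixels), "k1" (the pictures are not rectified: a ray, as slopes to the right and down, at radius r is drawn at 1 + k1 r^2 times it, then the intrinsics apply), "origin" and "rotation" of the camera in the world. Camera axes: x right, y down, z forward; pixel columns grow to the right and rows downward; lengths in mm; the calibration is good to about 2 mm. A picture is of the moment at which its call begins. get_calibration takes no time and is no camera call.
- arm.sign_off(): hands the job in, once; it reports no verdict.
The state is a dict: "t": time; "joint_positions": joint angles; "dq": joint speeds; "joint_efforts": joint torques, N m; "eef_pos": TCP position; "tool_rot": TCP orientation; "contact_force": force on the tool from outside, world axes, zero at the start; "moment": the same for the moment, N m; "finger_gap": finger opening in mm.
Only numpy, scipy, OpenCV 4.12 (cv2) and the standard library are available. Lean on these libraries where they do the work, as an engineer would, in place of code of your own. Each camera call takes 0.05 s, during which the arm holds its last target.

## Task

Take the steel axle from its rack and push it, tapered nose first, through the open wooden cheek of the little proofing press, through the two black rollers and into the far cheek until it is fully home against the end plate, then let go of it. The rollers have slid out of line, so bring them back into line with the cheek holes; ease the axle in without ramming it, and leave the glue bottle, ink tin and hammer where they are.

Things in the scene. Friction and masses are not known exactly. Their poses are not given: they have to be found in the camera images.
- press: Proofing press fixed to the bench: plywood base 150 x 210 x 15 mm (x, y, z), two upright light-wood cheeks 70 mm wide, 18 mm thick, reaching z = 85 mm, and two short black rollers between them. Origin: centre of the base's underside. The bore line runs along the press's own +y at x = 0, z = 65 mm; each cheek has an 18 mm round hole on it: open cheek y -66 to -48 mm, far cheek y 48 to 66 mm.
- press_mouth (a point): Centre of the hole at the open cheek's outer face, where the axle goes in (y = -66 mm in the press; axes as the press).
- press_stop (a point): Centre of the hole's bottom in the far cheek: inner face of the dark steel end plate (y = 66 mm in the press). Fully home: axle nose against it, leaving 58 mm of axle standing out of the open cheek.
- press_middle (a point): Point of the bore line midway between the cheeks, fixed to the press. Two rollers, 44 mm diameter, 43 mm long (middles at y = -23 and 23 mm), 18 mm bore at z = 65 mm, each on a low 30 mm wide saddle sliding along the press's x. One starts 6 to 13 mm off to one side, the other to the other side, unreported: use touch or sight. Each moves with about 3 N, has no spring and stays where left.
- rack: Dark-wood axle rack fixed to the bench, 50 x 200 mm. Origin: centre of its underside. The axle lies along its y, nose to +y, axis 45 mm above the bench: y -105 to 0 mm in a groove with walls to z = 62 mm (40 mm wide over both), too narrow for fingers; y 0 to 70 mm free on both sides; y 70 to 82 mm in a low notch (36 mm wide, to z = 45 mm). Open above: the axle lifts straight out.
- axle_mid (a point): Centre of the loose steel axle, a round rod of 16 mm diameter, 190 mm long, 0.2 to 0.33 kg. Its own y points to the nose; it may roll about y. The last 10 mm at the nose taper to 12 mm. In the rack it can be gripped only ahead of its middle, so it must be gripped again nearer the tail to go fully home; let go part-way in, it stays in the holes and droops a few degrees.
- axle_nose (a point): Centre of the axle's nose end face, on its axis, 95 mm from its centre along its own +y; same axes as axle_mid.
- glue_mid (a point): Bystander: white glue bottle, 54 mm in diameter, 140 mm high, standing; point at half its height.
- tin_mid (a point): Bystander: dark metal ink tin, 72 mm in diameter, 50 mm high, standing; point at half its height.
- mallet_grip (a point): Bystander: hammer lying on the bench beyond the rack; point on its handle.
Things that resemble listed ones, but are neither listed nor needed, are in the scene too. What is shaped like the part that bears axle_mid but turquoise is not meant.

How it is judged (in metres and radians):
On the way:
1. the axle's nose is through the open cheek and inside the first roller's bore (y of axle_nose in the frame of press between -0.035 and 0.02 m and x of axle_nose in the frame of press between -0.004 and 0.004 m and z of axle_nose in the frame of press between 0.061 and 0.069 m), for 0.1 s.
At the end, for the whole second after the job is handed in: The axle lies through cheek, rollers and far cheek, at rest, its nose within 2.5 mm of the end plate, within 4 mm of the bore line and within 0.06 rad of it (y of axle_nose in the frame of press between 0.0635 and 0.068 m and x of axle_nose in the frame of press between -0.004 and 0.004 m and z of axle_nose in the frame of press between 0.061 and 0.069 m and angle between the y axis of axle_nose and the y axis of press, either way round below 0.06 rad and linear speed of axle below 0.02 m/s); the robot touches nothing.
It fails at once if the axle is rammed against the press with more than 45 N (contact force between axle and press above 45 N).
It fails at once if the glue bottle is moved by more than 25 mm (distance of glue_mid from where it was at the start of the episode above 0.025 m).
It fails at once if the ink tin is moved by more than 25 mm (distance of tin_mid from where it was at the start of the episode above 0.025 m).
It fails at once if the hammer is moved by more than 25 mm (distance of mallet_grip from where it was at the start of the episode above 0.025 m).
It also fails if it takes over 64 s, if anything falls off the work surface, if the arm or the gripper's body presses on something with over 40 N, if the wrist force passes 120 N, or if a joint passes its speed limit or range.

## Working session

There is one attempt and no reset: what is moved stays moved. The work goes in short steps, Python scripts to look and compute and a tool call to move; the robot and the scene stay as the last step left them, time stands still between calls to the robot, and variables do not carry over. Pictures are saved under pics/ and viewed, and the job is handed in when it is done.

Besides the shell and the picture viewer there is one more tool, called after ">>>" as a command line: name --argument value ..., lists and objects as JSON in quotes. move_arm: Moves the arm, as the interface text tells. Its arguments: {"type":"object","properties":{"rows":{"type":"array","items":{"type":"object","properties":{"slide":{"type":"array","items":{"type":"number"}},"yaw":{"type":"number"},"jaw":{"type":"number"}}}}},"required":["rows"]}

```bash
mkdir -p pics; cat > h.py <<'E'
import numpy as np, cv2
from workcell import arm
from scipy.spatial.transform import Rotation as R
def cal(n):
    c=arm.get_calibration(n); f=192/np.tan(np.radians(c['vfov'])/2)
    K=np.array([[f,0,c['cx']],[0,f,c['cy']],[0,0,1.]]); return c,K
def Rm(c):
    r=np.array(c['rotation'],float)
    return r if r.shape==(3,3) else R.from_rotvec(r).as_matrix()
def ray(n,u,v):
    c,K=cal(n); p=np.array([[[u,v]]],float)
    q=cv2.undistortPoints(p,K,np.array([c['k1'],0,0,0,0.]),None,None)[0,0]
    return np.array(c['origin'],float), Rm(c)@np.array([q[0],q[1],1.])
def onz(n,u,v,z):
    o,d=ray(n,u,v); return o+d*(z-o[2])/d[2]
def px(n,P):
    c,K=cal(n); r=Rm(c); t=-r.T@np.array(c['origin'],float)
    return cv2.projectPoints(np.array(P,float).reshape(-1,3),cv2.Rodrigues(r.T)[0],t,K,np.array([c['k1'],0,0,0,0.]))[0].reshape(-1,2)
def cloud(n,dep):
    c,K=cal(n); H,W=dep.shape
    g=np.stack(np.meshgrid(np.arange(W),np.arange(H)),-1).reshape(-1,1,2).astype(float)
    q=cv2.undistortPoints(g,K,np.array([c['k1'],0,0,0,0.])).reshape(H,W,2)
    d=np.dstack([q,np.ones((H,W))])*dep[...,None]
    return d@Rm(c).T+np.array(c['origin'],float)
E
python3 - <<'E'
from h import *
print(arm.sense())
for n in('side','top'):
    p,d=arm.read_camera(n); np.savez('pics/%s0.npz'%n,p=p,d=d)
    cv2.imwrite('pics/%s0.png'%n,cv2.resize(p[...,::-1],(800,600),interpolation=cv2.INTER_CUBIC))
    print(n,arm.get_calibration(n))
E
```

```text
{'t': 0.0, 'joint_positions': array([-1.22767812e+00,  3.09026188e-01,  1.63518127e+00,  2.25618610e-05,
        1.19975291e+00, -6.96886058e-02]), 'dq': array([-0.00083537, -0.00028901, -0.00068997, -0.00130082, -0.00057114,
        0.00161069]), 'joint_efforts': array([ 2.54176371e-05, -4.15253592e+01, -2.76667517e+01, -2.82596848e-04,
        1.02590234e-02, -2.19423892e-07]), 'eef_pos': array([ 250.42167598, -571.64974268,  200.83652382]), 'tool_rot': array([-3.07261422e+00, -6.43347159e-01,  4.73828108e-04]), 'contact_force': array([ 0.21566106, -0.028611  ,  0.29241144]), 'moment': array([-0.01308575,  0.02970229, -0.02244975]), 'finger_gap': 85.51237505251797}
side {'vfov': 54.05361938486185, 'cx': 248.02425500903175, 'cy': 185.64871615086503, 'k1': -0.11921710535040235, 'origin': array([459.16461995, 875.65292493, 855.60173108]), 'rotation': array([-0.11011379,  2.83611514, -1.28607392])}
top {'vfov': 56.86136499948841, 'cx': 251.68360102148708, 'cy': 192.97356442021055, 'k1': -0.004759296301299345, 'origin': array([ 384.84211492,   -4.5921107 , 1031.01134458]), 'rotation': array([-2.15382056,  2.17483322, -0.16457924])}
```

View pics/side0.png

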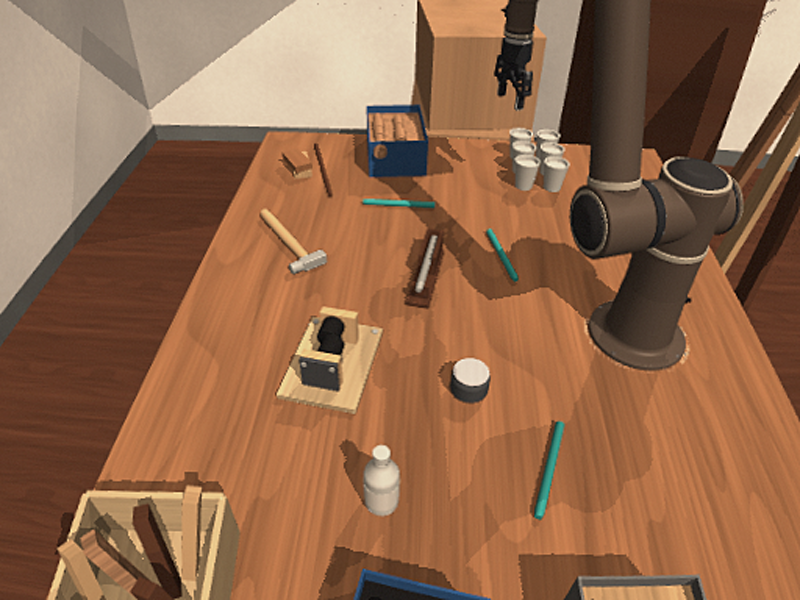

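View pics/top0.png

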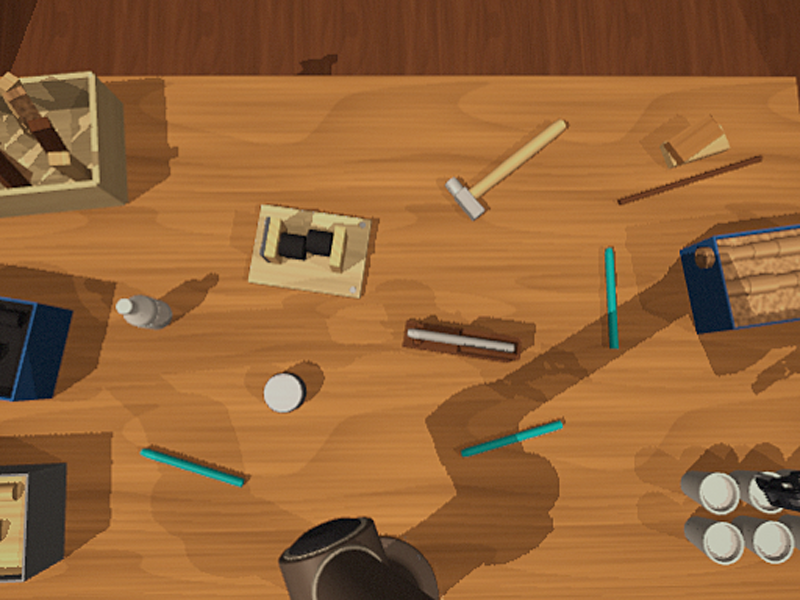

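Both views show the press (top 310,250), the dark rack with a grey axle (460,340), the tin (284,392), the bottle (145,312) and the hammer (510,170). The turquoise rods at (612,297), (512,438) and (192,466) are decoys. The grey rod on the dark rack is the one that fits. I'll confirm it in enlarged crops.

```bash
python3 - <<'E'
from h import *
t=np.load('pics/top0.npz'); s=np.load('pics/side0.npz')
a=t['p'][195:240,250:340]; b=t['p'][125:195,155:245]
c=s['p'][140:200,245:300]; d=s['p'][190:270,170:250]
f=lambda i:cv2.resize(i[...,::-1],(400,300),interpolation=cv2.INTER_CUBIC)
cv2.imwrite('pics/crop.png',np.vstack([np.hstack([f(a),f(b)]),np.hstack([f(c),f(d)])]))
for n,z,p in(('top',t,(170,150)),('side',s,(230,250))):
    C=cloud(n,z['d']); print(n,C[p[1],p[0]])
C=cloud('top',t['d'])
# rack pts: height>8 in region
def reg(u0,u1,v0,v1,lo,hi):
    m=np.zeros(C.shape[:2],bool); m[v0:v1,u0:u1]=1
    return m&(C[...,2]>lo)&(C[...,2]<hi)
for nm,(r,lo,hi) in {'rackall':((250,340,195,240),6,80),'base':((150,250,120,200),7,25),'cheek':((150,250,120,200),72,100),'tin':((155,205,230,270),40,60)}.items():
    m=reg(*r,lo,hi); P=C[m]; 
    (cx,cy),(w,h),ang=cv2.minAreaRect(P[:,:2].astype(np.float32)); print(nm,m.sum(),cx,cy,w,h,ang,np.median(P[:,2]))
for v in range(200,236,2): print(' '.join('%3d'%C[v,u,2] for u in range(254,338,3)))
E
```

```text
top [628.17292599 194.98036429  84.89543937]
side [555.7864656  203.52124857  19.71542818]
rackall 1300 434.18084716796875 -142.81875610351562 230.85336303710938 85.6952896118164 85.8213882446289 47.99981268756375
base 2513 614.4393920898438 107.10520935058594 253.3099822998047 151.06964111328125 81.07952117919922 14.668667705818166
cheek 924 618.6036987304688 133.6045684814453 143.05726623535156 70.79975891113281 81.21018981933594 84.17967331160406
tin 490 356.72998046875 168.04806518554688 66.10945129394531 65.29277038574219 25.209794998168945 49.70880918523409
 -2   0   0  -1   0   0  -2   1   0   0   0   1   0  -3   0  -3   0  -3   2  -1   0   0   1   0  -2   1   0  -1
 -1   1  -2  -1   0  -1  -2  -1  -1   2  -1   0  -2  -1   1   0   1   1   1   0   0  -1  -2  -1  -1  -2   3  -1
  1  -3   4   0   1   0   0   0   0   0   0   0  -2   1   0   0   0  -1  -1   2  -2  -2   0   0  -2   0   1  -2
  0   0   7  10  13  11  10   0   0  -1   1  -2   1   0  -2   3   3   0   0   1   2   0   1   2   1  -3   0   2
  0  -1   9  13  46  44  11  12  11  10  10   0  -2   0   0  -4   0  -1   1   0   
[... 788 characters left out ...]
51 1031  54  54  40  60   0
  4   0  -1   0   0  -2  -1   1  12  12   8  14  11  39  61  61  60  64  59  60  61  61  39  47  50  44  62   4
  3  -2  -2  -1   1   0   0   0   2   0   0   3  13  12   8  10  16  39  57  60  61  61  62  62  61  59  62  -1
  0  -1   0   1   0   1   0  -1   1   0   1  -1  -3  -1   2  -1   7  12  10   9  13  32  51  61  64  64  58   3
  0   1  -2  -1   1  -4   0  -2   0   0  -1   0   3   1   0   0   1   1   0   0  -1  11  12  10  -1  -2  -2  -1
 -2   0   0   0   0  -1  -2   0  -4   2 1031   0   0  -3   0  -1  -1   0   1  -2   1  -1  -2  -1   0   0   0  -1
  0   0   1  -2   1  -2   2   0   0   0   3   1   0  -3  -1   0  -4   1   0   0   0   3  -2  -2  -2   0  -1   0
```

View pics/crop.png

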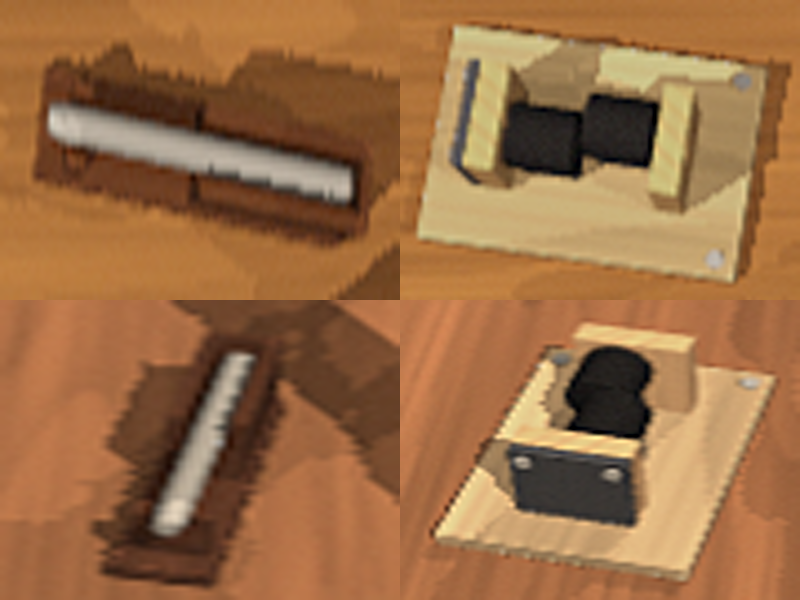

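The crops confirm it: a grey axle in the dark rack, with the nose at the left end (low notch, +y side). In the press, the far cheek with the dark end plate is on the left and the rollers are offset in opposite directions. Next I'll fit the geometry.

```bash
cat > m.py <<'E'
from h import *
def feats(n,p,d):
    C=cloud(n,d); hsv=cv2.cvtColor(p,cv2.COLOR_RGB2HSV); S=hsv[...,1].astype(int);V=hsv[...,2].astype(int)
    X,Y,Z=C[...,0],C[...,1],C[...,2]; out={}
    def pr(nm,m,er=0):
        m=m.astype(np.uint8)
        k,l,st,_=cv2.connectedComponentsWithStats(m)
        if k<2: print(n,nm,'none');return
        i=1+np.argmax(st[1:,4]); m=l==i
        P=C[m]; P=P[np.abs(P[:,2]-np.median(P[:,2]))<6]
        c=P[:,:2].mean(0); w,v=np.linalg.eigh(np.cov((P[:,:2]-c).T)); a=v[:,1]; a=a if a[1]>0 else -a
        q=(P[:,:2]-c)@a; b=np.array([a[1],-a[0]]); s=(P[:,:2]-c)@b
        q0,q1=np.percentile(q,[1,99]); s0,s1=np.percentile(s,[2,98])
        mid=c+a*(q0+q1)/2+b*(s0+s1)/2
        print(n,nm,m.sum(),'c',c.round(1),'mid',mid.round(1),'L',round(q1-q0,1),'W',round(s1-s0,1),'ang',np.degrees(np.arctan2(a[1],a[0])).round(2),'z',np.median(P[:,2]).round(1))
    nr=(abs(X-434)<90)&(abs(Y+143)<140)
    pr('axle',nr&(Z>38)&(Z<60)&(S<70)&(V>70))
    pp=(abs(X-614)<110)&(abs(Y-107)<130)
    bm=pp&(Z>8)&(Z<22)&(S<150)&(V>100); pr('base',pp&(Z>8)&(Z<22))
    ck=pp&(Z>79)&(Z<91)&(V>110)
    pr('far',ck&(Y>125)); pr('open',ck&(Y<90))
    rl=pp&(Z>70)&(Z<93)&(V<70)
    pr('rolls',rl)
    return C,S,V
if __name__=='__main__':
    for n in('top','side'):
        z=np.load('pics/%s0.npz'%n); feats(n,z['p'],z['d'])
E
python3 m.py; python3 -c "
from h import *
s=arm.sense(); print(R.from_rotvec(s['tool_rot']).as_matrix().round(3))"
```

```text
top axle 364 c [ 444.  -145.3] mid [ 444.3 -144.8] L 184.6 W 13.8 ang 80.88 z 51.4
top base 2477 c [610.4 120.8] mid [617.  127.7] L 206.4 W 147.0 ang 83.46 z 14.7
top far 189 c [626.8 184.6] mid [626.4 186.2] L 68.8 W 22.2 ang 173.04 z 84.5
top open 171 c [608.6  71.7] mid [608.8  71.6] L 69.0 W 17.3 ang 171.02 z 84.7
top rolls 447 c [615.5 128.4] mid [616.4 128.1] L 90.4 W 36.2 ang 96.19 z 84.2
side axle 156 c [ 445.6 -137.4] mid [ 445.  -144.3] L 187.2 W 13.9 ang 81.61 z 53.5
side base 1670 c [610.5 149.8] mid [616.  130.2] L 226.3 W 169.8 ang 65.88 z 15.6
side far 139 c [625.6 183.3] mid [626.  183.1] L 70.2 W 19.6 ang 171.66 z 85.8
side open 134 c [606.9  72.1] mid [608.2  70.9] L 69.3 W 20.6 ang 170.84 z 85.8
side rolls 313 c [615.2 131.1] mid [616.1 129.7] L 87.6 W 33.7 ang 96.1 z 85.8
[[ 0.916  0.401 -0.001]
 [ 0.401 -0.916  0.002]
 [ 0.    -0.002 -1.   ]]
```

Both cameras agree to within about 1 mm. The cheeks are 114 mm apart as specified, the press axis is at 81.0°, and the axle is at (444.5, -144.7). I'll align the rollers first by closing the jaws on each one, centred on the bore line.

```bash
cat > g.py <<'E'
from h import *
import sys
A=np.radians(81.0); U=np.array([np.cos(A),np.sin(A),0]); X=np.array([np.sin(A),-np.cos(A),0])
PC=np.array([617.35,127.9,0])
def pw(x,y,z): return PC+U*y+X*x+np.array([0,0,z])   # press frame -> world
def st():
    s=arm.sense(); r=R.from_rotvec(s['tool_rot']).as_matrix(); e=s['eef_pos']
    d=e-PC; h=np.degrees(np.arctan2(r[1,0],r[0,0]))
    print('t%.2f'%s['t'],'eef',e.round(2),'press xyz',np.round([d@X,d@U,e[2]],2),'head %.2f tilt %.2f'%(h,np.degrees(np.arccos(-r[2,2]))),'gap %.2f'%s['finger_gap'],'F pressaxes',np.round([s['contact_force']@X,s['contact_force']@U,s['contact_force'][2]],1),'q6 %.2f'%s['joint_positions'][5])
    return s,r,e
def go(T,head=81.0):
    s,r,e=st(); h=np.degrees(np.arctan2(r[1,0],r[0,0]))
    print('target',np.round(T,1),'slide cm',(r.T@(np.array(T)-e)/10).round(3),'yaw',round(-(head-h),2))
if __name__=='__main__': st()
E
python3 -c "
from g import *
go(pw(0,23,150))"
```

```text
t0.10 eef [ 250.43 -571.76  200.97] press xyz [-252.95 -748.45  200.97] head 23.65 tilt 0.12 gap 85.28 F pressaxes [ 0.4  0.2 -0.1] q6 -0.07
target [620.9 150.6 150. ] slide cm [ 62.921 -51.292   5.209] yaw -57.35
```

>>> move_arm --rows '[{"slide":[62.9,-51.3,0],"yaw":-57.35,"jaw":-1},{"slide":[62.9,-51.3,0],"yaw":-57.35,"jaw":-1},{"slide":[62.9,-51.3,0],"yaw":-57.35,"jaw":-1},{"slide":[62.9,-51.3,0],"yaw":-57.35,"jaw":-1},{"slide":[62.9,-51.3,0],"yaw":-57.35,"jaw":-1},{"slide":[62.9,-51.3,0],"yaw":-57.35,"jaw":-1},{"slide":[62.9,-51.3,0],"yaw":-57.35,"jaw":-1},{"slide":[62.9,-51.3,0],"yaw":-57.35,"jaw":-1},{"slide":[62.9,-51.3,0],"yaw":-57.35,"jaw":-1},{"slide":[62.9,-51.3,0],"yaw":-57.35,"jaw":-1},{"slide":[62.9,-51.3,0],"yaw":-57.35,"jaw":-1},{"slide":[62.9,-51.3,0],"yaw":-57.35,"jaw":-1},{"slide":[62.9,-51.3,0],"yaw":-57.35,"jaw":-1},{"slide":[62.9,-51.3,0],"yaw":-57.35,"jaw":-1},{"slide":[62.9,-51.3,0],"yaw":-57.35,"jaw":-1},{"slide":[62.9,-51.3,0],"yaw":-57.35,"jaw":-1},{"slide":[62.9,-51.3,0],"yaw":-57.35,"jaw":-1},{"slide":[62.9,-51.3,0],"yaw":-57.35,"jaw":-1},{"slide":[62.9,-51.3,0],"yaw":-57.35,"jaw":-1},{"slide":[62.9,-51.3,0],"yaw":-57.35,"jaw":-1}]'

```text
t: 1.77
eef_pos: [622.3, 154.4, 201.5]
tool_rot: [-2.385, -2.043, -0.003]
contact_force: [0.2, 0.1, 0.7]
finger_gap: 85.5
```

```bash
python3 -c "
from g import *
go(pw(0,23,150))"
```

```text
t1.77 eef [622.29 154.4  201.51] press xyz [  0.74  26.95 201.51] head 81.16 tilt 0.13 gap 85.47 F pressaxes [0.1 0.1 0.7] q6 0.33
target [620.9 150.6 150. ] slide cm [-0.406 -0.077  5.15 ] yaw 0.16
```

>>> move_arm --rows '[{"slide":[-0.2,-0.03,4],"yaw":0.1,"jaw":-1},{"slide":[-0.2,-0.03,6],"yaw":0.1,"jaw":-1},{"slide":[-0.2,-0.03,6],"yaw":0.1,"jaw":-1},{"slide":[-0.2,-0.03,6],"yaw":0.1,"jaw":-1},{"slide":[-0.2,-0.03,6],"yaw":0.1,"jaw":-1}]'

```text
t: 2.18
eef_pos: [621.2, 147.7, 143.0]
tool_rot: [2.39, 2.037, 0.002]
contact_force: [-0.3, -0.3, 0.8]
finger_gap: 85.4
```

```bash
python3 -c "
from g import *
go(pw(0,23,46))
for n in('side','top'):
    p,d=arm.read_camera(n); cv2.imwrite('pics/a_%s.png'%n,cv2.resize(p[...,::-1][110:270,130:310] if n=='side' else p[...,::-1][100:260,130:310],(720,600)))
"
```

```text
t2.18 eef [621.18 147.69 143.05] press xyz [  0.69  20.15 143.05] head 80.88 tilt 0.08 gap 85.43 F pressaxes [-0.2 -0.3  0.8] q6 0.32
target [620.9 150.6  46. ] slide cm [ 0.281 -0.082  9.705] yaw -0.12
```

View pics/a_side.png

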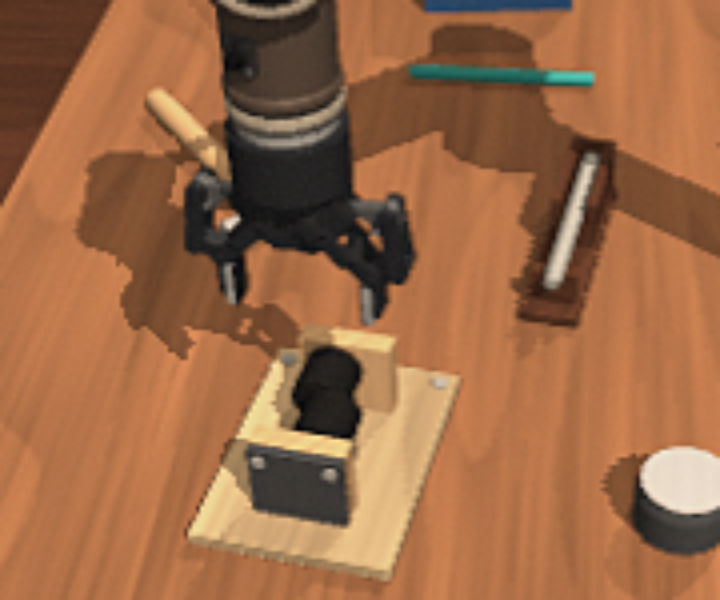

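The side view shows the open jaws (235,290)/(370,310) straddling the press above the rollers. The jaw line runs across the press, so I'll descend over the far roller.

>>> move_arm --rows '[{"slide":[0.28,-0.08,0],"yaw":-0.1,"jaw":-1},{"slide":[0.28,-0.08,2],"yaw":-0.1,"jaw":-1},{"slide":[0.28,-0.08,4],"yaw":-0.1,"jaw":-1},{"slide":[0.28,-0.08,6],"yaw":-0.1,"jaw":-1},{"slide":[0.28,-0.08,8],"yaw":-0.1,"jaw":-1},{"slide":[0.28,-0.08,9.2],"yaw":-0.1,"jaw":-1},{"slide":[0.28,-0.08,9.2],"yaw":-0.1,"jaw":-1},{"slide":[0.28,-0.08,9.2],"yaw":-0.1,"jaw":-1}]'

```text
t: 2.95
eef_pos: [620.1, 150.7, 50.2]
tool_rot: [-2.389, -2.04, 0.0]
contact_force: [0.2, -0.3, 0.6]
finger_gap: 85.5
```

```bash
python3 -c "
from g import *
go(pw(0,23,48))
"
```

```text
t2.95 eef [620.12 150.66  50.23] press xyz [-0.83 22.91 50.23] head 80.99 tilt 0.02 gap 85.54 F pressaxes [ 0.2 -0.3  0.6] q6 0.33
target [620.9 150.6  48. ] slide cm [0.009 0.083 0.223] yaw -0.01
```

>>> move_arm --rows '[{"slide":[0,0.07,0.2],"yaw":0,"jaw":-0.6},{"slide":[0,0.07,0.2],"yaw":0,"jaw":-0.4},{"slide":[0,0.07,0.2],"yaw":0,"jaw":-0.2},{"slide":[0,0.07,0.2],"yaw":0,"jaw":-0.1},{"slide":[0,0.07,0.2],"yaw":0,"jaw":0},{"slide":[0,0.07,0.2],"yaw":0,"jaw":0},{"slide":[0,0.07,0.2],"yaw":0,"jaw":0},{"slide":[0,0.07,0.2],"yaw":0,"jaw":0},{"slide":[0,0.07,0.2],"yaw":0,"jaw":0},{"slide":[0,0.07,0.2],"yaw":0,"jaw":0}]'

```text
t: 3.78
eef_pos: [620.8, 150.8, 49.1]
tool_rot: [-2.389, -2.04, -0.0]
contact_force: [-2.4, 1.0, 6.1]
finger_gap: 43.1
```

```bash
python3 -c "
from g import *
go(pw(0,23,48))
"
```

```text
t3.78 eef [620.84 150.84  49.09] press xyz [-0.14 23.21 49.09] head 81.00 tilt 0.02 gap 43.10 F pressaxes [-2.6  0.6  6.1] q6 0.33
target [620.9 150.6  48. ] slide cm [-0.021  0.014  0.109] yaw -0.0
```

Jaws stopped at 43 mm, the roller diameter. Open and slide to the first roller.

>>> move_arm --rows '[{"slide":[0,0,0],"yaw":0,"jaw":-1},{"slide":[0,0,0],"yaw":0,"jaw":-1},{"slide":[0,0,0],"yaw":0,"jaw":-1},{"slide":[0,0,0],"yaw":0,"jaw":-1},{"slide":[0,0,0],"yaw":0,"jaw":-1},{"slide":[0,0,0],"yaw":0,"jaw":-1},{"slide":[-1.5,0,0],"yaw":0,"jaw":-1},{"slide":[-3,0,0],"yaw":0,"jaw":-1},{"slide":[-4.6,0,0],"yaw":0,"jaw":-1},{"slide":[-4.6,0,0],"yaw":0,"jaw":-1},{"slide":[-4.6,0,0],"yaw":0,"jaw":-1},{"slide":[-4.6,0,0],"yaw":0,"jaw":-1}]'

```text
t: 4.78
eef_pos: [613.7, 104.5, 48.2]
tool_rot: [-2.39, -2.038, -0.001]
contact_force: [0.1, -0.6, -0.4]
finger_gap: 85.4
```

```bash
python3 -c "
from g import *
go(pw(0,-23,48))
"
```

```text
t4.78 eef [613.73 104.48  48.22] press xyz [  0.09 -23.7   48.22] head 80.91 tilt 0.03 gap 85.35 F pressaxes [ 0.2 -0.5 -0.4] q6 0.26
target [613.8 105.2  48. ] slide cm [ 0.07  -0.009  0.022] yaw -0.09
```

>>> move_arm --rows '[{"slide":[0,0,0],"yaw":0,"jaw":-0.6},{"slide":[0,0,0],"yaw":0,"jaw":-0.4},{"slide":[0,0,0],"yaw":0,"jaw":-0.2},{"slide":[0,0,0],"yaw":0,"jaw":-0.1},{"slide":[0,0,0],"yaw":0,"jaw":0},{"slide":[0,0,0],"yaw":0,"jaw":0},{"slide":[0,0,0],"yaw":0,"jaw":0},{"slide":[0,0,0],"yaw":0,"jaw":0},{"slide":[0,0,0],"yaw":0,"jaw":0},{"slide":[0,0,0],"yaw":0,"jaw":0}]'

```text
t: 5.62
eef_pos: [614.2, 105.4, 48.4]
tool_rot: [2.388, 2.04, 0.002]
contact_force: [2.4, 1.6, 0.4]
finger_gap: 42.8
```

```bash
python3 -c "
from g import *
go(pw(0,-23,48))
"
```

```text
t5.62 eef [614.18 105.36  48.36] press xyz [  0.4  -22.76  48.36] head 81.00 tilt 0.07 gap 42.78 F pressaxes [2.1 2.  0.4] q6 0.26
target [613.8 105.2  48. ] slide cm [-0.024 -0.04   0.036] yaw 0.0
```

>>> move_arm --rows '[{"slide":[0,0,0],"yaw":0,"jaw":-1},{"slide":[0,0,0],"yaw":0,"jaw":-1},{"slide":[0,0,0],"yaw":0,"jaw":-1},{"slide":[0,0,0],"yaw":0,"jaw":-1},{"slide":[0,0,0],"yaw":0,"jaw":-1},{"slide":[0,0,0],"yaw":0,"jaw":-1},{"slide":[0,0,-3],"yaw":0,"jaw":-1},{"slide":[0,0,-7],"yaw":0,"jaw":-1},{"slide":[0,0,-10],"yaw":0,"jaw":-1}]'

```text
t: 6.37
eef_pos: [613.6, 105.1, 149.5]
tool_rot: [-2.389, -2.04, 0.0]
contact_force: [1.0, 0.5, 1.1]
finger_gap: 85.4
```

```bash
python3 -c "
from g import *
go(np.array([448.4,-121,148]))
"
```

```text
t6.37 eef [613.58 105.14 149.51] press xyz [ -0.17 -23.07 149.51] head 81.00 tilt 0.01 gap 85.41 F pressaxes [0.9 0.6 1.1] q6 0.26
target [ 448.4 -121.   148. ] slide cm [-24.919 -12.777   0.156] yaw 0.0
```

>>> move_arm --rows '[{"slide":[-24.9,-12.8,0],"yaw":0,"jaw":-1},{"slide":[-24.9,-12.8,0],"yaw":0,"jaw":-1},{"slide":[-24.9,-12.8,0],"yaw":0,"jaw":-1},{"slide":[-24.9,-12.8,0],"yaw":0,"jaw":-1},{"slide":[-24.9,-12.8,0],"yaw":0,"jaw":-1},{"slide":[-24.9,-12.8,0],"yaw":0,"jaw":-1},{"slide":[-24.9,-12.8,0],"yaw":0,"jaw":-1},{"slide":[-24.9,-12.8,0],"yaw":0,"jaw":-1},{"slide":[-24.9,-12.8,0],"yaw":0,"jaw":-1},{"slide":[-24.9,-12.8,0],"yaw":0,"jaw":-1},{"slide":[-24.9,-12.8,0],"yaw":0,"jaw":-1}]'

```text
t: 7.28
eef_pos: [449.2, -120.0, 148.3]
tool_rot: [2.388, 2.041, 0.001]
contact_force: [-0.3, 0.3, 0.4]
finger_gap: 85.2
```

```bash
python3 - <<'E'
from g import *
go(np.array([448.4,-121,28]))
z={}
for n in('side','top'):
    p,d=arm.read_camera(n); np.savez('pics/b_%s.npz'%n,p=p,d=d); z[n]=p[...,::-1]
a=cv2.resize(z['side'][110:210,230:330],(400,400),interpolation=cv2.INTER_CUBIC); b=cv2.resize(z['top'][120:200,155:255],(400,320),interpolation=cv2.INTER_CUBIC)
c=np.zeros((400,800,3),np.uint8); c[:,:400]=a; c[:320,400:]=b; cv2.imwrite('pics/b.png',c)
from m import feats
for n in('side','top'):
    q=np.load('pics/b_%s.npz'%n); feats(n,q['p'],q['d'])
E
```

```text
t7.28 eef [ 449.15 -120.05  148.29] press xyz [-127.34 -271.21  148.29] head 81.06 tilt 0.05 gap 85.15 F pressaxes [-0.4  0.2  0.4] q6 -0.20
target [ 448.4 -121.    28. ] slide cm [-0.11  -0.069 12.029] yaw 0.06
side axle 157 c [ 446.  -136.6] mid [ 445.  -144.3] L 188.5 W 14.2 ang 81.55 z 53.1
side base 1683 c [610.3 149.6] mid [616.2 130. ] L 224.3 W 169.4 ang 66.39 z 15.7
side far 138 c [624.9 183.3] mid [626.1 183.5] L 70.4 W 19.4 ang 171.42 z 85.6
side open 135 c [607.5  72.2] mid [608.   71.1] L 70.5 W 20.9 ang 171.19 z 85.4
side rolls 315 c [615.5 130.4] mid [615.8 128.8] L 86.6 W 35.1 ang 96.01 z 85.5
top axle 70 c [456.1 -70.4] mid [456.4 -69.8] L 36.3 W 13.2 ang 82.66 z 51.6
top base 2480 c [610.3 121. ] mid [617.1 127.7] L 206.4 W 146.7 ang 83.5 z 14.7
top far 205 c [627.5 185.9] mid [626.7 188.2] L 69.1 W 26.8 ang 174.3 z 84.8
top open 173 c [608.3  71.8] mid [608.7  71.8] L 69.3 W 17.5 ang 171.49 z 84.4
top rolls 446 c [615.9 128.2] mid [616.8 128.3] L 89.9 W 35.1 ang 94.52 z 84.1
```

View pics/b.png

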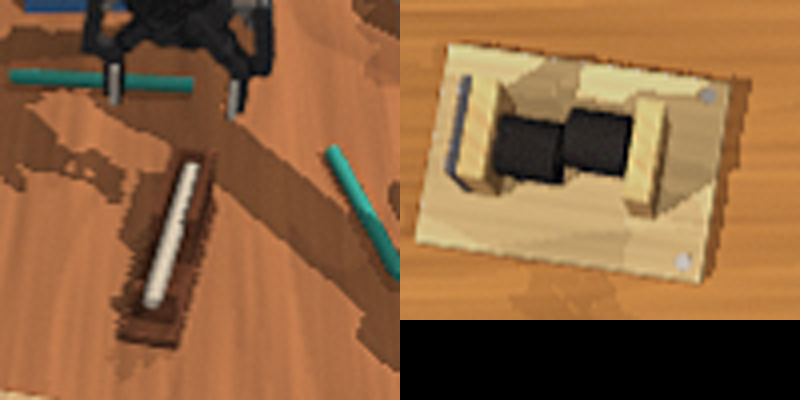

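The rollers still look offset in this top view: the left one at (530,150), the right one at (598,140). I'll fit each roller's cylinder from depth.

```bash
cat > rf.py <<'E'
from g import *
from scipy.optimize import least_squares
def rf(n,p,d):
    C=cloud(n,d); V=p.max(2).astype(int); D=C-PC; x=D@X; y=D@U; z=C[...,2]
    for lo,hi in((-42,-4),(4,42)):
        m=(V<75)&(y>lo)&(y<hi)&(z>60)&(z<95)&(abs(x)<45)
        a=x[m]; b=z[m]
        r=least_squares(lambda c:np.hypot(a-c[0],b-c[1])-22,[0,65],loss='soft_l1')
        r2=least_squares(lambda c:np.hypot(a-c[0],b-65)-22,[0],loss='soft_l1')
        print(n,lo,m.sum(),'x,z',r.x.round(2),'x|z65',r2.x.round(2),'xrange',np.percentile(a,[2,98]).round(1))
if __name__=='__main__':
  import sys
  for k in sys.argv[1:]:
    for f in('top','side'):
        q=np.load('pics/'+k%f); rf(f,q['p'],q['d'])
E
python3 rf.py %s0.npz b_%s.npz
```

```text
top -42 204 x,z [ 7.18 64.42] x|z65 [7.37] xrange [-14.3  21.8]
top 4 205 x,z [-6.52 64.41] x|z65 [-6.38] xrange [-28.1   9.2]
side -42 137 x,z [ 6.06 65.72] x|z65 [5.95] xrange [-13.8  25. ]
side 4 143 x,z [-6.77 65.67] x|z65 [-6.92] xrange [-27.2  11.2]
top -42 200 x,z [ 6.75 64.17] x|z65 [7.05] xrange [-15.1  21.8]
top 4 207 x,z [-5.62 64.55] x|z65 [-5.47] xrange [-27.3   9.8]
side -42 136 x,z [ 6.27 65.79] x|z65 [6.08] xrange [-14.5  24.1]
side 4 144 x,z [-6.23 65.49] x|z65 [-6.36] xrange [-26.8  11.9]
```

The rollers have barely moved: they sit at about +6.5 and -6.2 mm. My half-closure command (jaw 0) only reached their width without squeezing. I'll go back and close fully.

```bash
python3 -c "
from g import *
go(pw(0,-23,149))
"
```

```text
t7.38 eef [ 449.06 -119.83  148.12] press xyz [-127.46 -271.01  148.12] head 81.11 tilt 0.02 gap 85.41 F pressaxes [ 0.4 -0.3  0.2] q6 -0.20
target [613.8 105.2 149. ] slide cm [24.776 12.793 -0.079] yaw 0.11
```

>>> move_arm --rows '[{"slide":[24.8,12.75,0],"yaw":0.05,"jaw":-1},{"slide":[24.8,12.75,0],"yaw":0.05,"jaw":-1},{"slide":[24.8,12.75,0],"yaw":0.05,"jaw":-1},{"slide":[24.8,12.75,0],"yaw":0.05,"jaw":-1},{"slide":[24.8,12.75,0],"yaw":0.05,"jaw":-1},{"slide":[24.8,12.75,0],"yaw":0.05,"jaw":-1},{"slide":[24.8,12.75,0],"yaw":0.05,"jaw":-1},{"slide":[24.8,12.75,0],"yaw":0.05,"jaw":-1},{"slide":[24.8,12.75,0],"yaw":0.05,"jaw":-1},{"slide":[24.8,12.75,0],"yaw":0.05,"jaw":-1},{"slide":[24.8,12.75,3],"yaw":0.05,"jaw":-1},{"slide":[24.8,12.75,6],"yaw":0.05,"jaw":-1},{"slide":[24.8,12.75,9],"yaw":0.05,"jaw":-1},{"slide":[24.8,12.75,10],"yaw":0.05,"jaw":-1},{"slide":[24.8,12.75,10],"yaw":0.05,"jaw":-1},{"slide":[24.8,12.75,10],"yaw":0.05,"jaw":-1}]'

```text
t: 8.72
eef_pos: [612.6, 103.5, 48.2]
tool_rot: [-2.39, -2.038, 0.001]
contact_force: [0.0, -0.7, 1.1]
finger_gap: 85.3
```

```bash
python3 -c "
from g import *
go(pw(0,-23,48))
"
```

```text
t8.72 eef [612.55 103.5   48.18] press xyz [ -0.92 -24.85  48.18] head 80.90 tilt 0.05 gap 85.27 F pressaxes [ 0.1 -0.7  1.1] q6 0.26
target [613.8 105.2  48. ] slide cm [0.186 0.092 0.018] yaw -0.1
```

>>> move_arm --rows '[{"slide":[0.1,0.07,0],"yaw":0,"jaw":-0.5},{"slide":[0.1,0.07,0],"yaw":0,"jaw":-0.3},{"slide":[0.1,0.07,0],"yaw":0,"jaw":-0.2},{"slide":[0.1,0.07,0],"yaw":0,"jaw":0},{"slide":[0.1,0.07,0],"yaw":0,"jaw":0.3},{"slide":[0.1,0.07,0],"yaw":0,"jaw":1},{"slide":[0.1,0.07,0],"yaw":0,"jaw":1},{"slide":[0.1,0.07,0],"yaw":0,"jaw":1},{"slide":[0.1,0.07,0],"yaw":0,"jaw":1},{"slide":[0.1,0.07,0],"yaw":0,"jaw":1}]'

```text
t: 9.55
eef_pos: [617.8, 105.1, 53.2]
tool_rot: [2.385, 2.037, 0.009]
contact_force: [-2.3, -1.9, 14.4]
finger_gap: 23.0
```

```bash
python3 -c "
from g import *
go(pw(0,-23,48))
"
```

```text
t9.55 eef [617.77 105.1   53.16] press xyz [  3.98 -22.45  53.16] head 80.98 tilt 0.44 gap 23.00 F pressaxes [-2.  -2.3 14.4] q6 0.26
target [613.8 105.2  48. ] slide cm [-0.056 -0.402  0.512] yaw -0.02
```

```bash
python3 - <<'E'
from g import *
z={}
for n in('side','top'):
    p,d=arm.read_camera(n); np.savez('pics/c_%s.npz'%n,p=p,d=d); z[n]=p[...,::-1]
a=cv2.resize(z['side'][150:270,160:280],(500,500),interpolation=cv2.INTER_CUBIC)
cv2.imwrite('pics/c.png',a)
E
```

```text
(no output)
```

View pics/c.png

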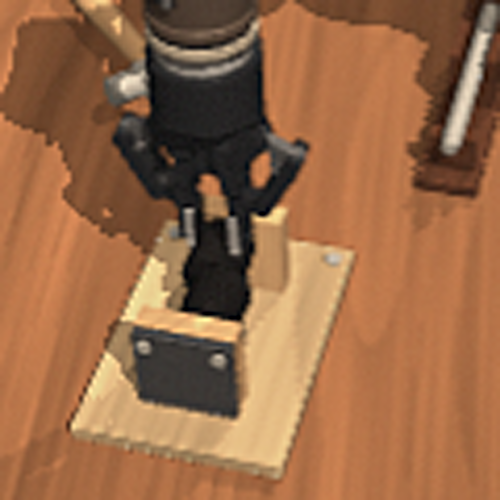

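The view shows the silver pads at (188,225) and (235,235), high on the roller. I'll measure their height from depth.

```bash
python3 - <<'E'
from g import *
for k in ('a','b','c'):
  try: q=np.load('pics/%s_side.npz'%k)
  except Exception: continue
  C=cloud('side',q['d']); p=q['p']; 
  # gripper region around tool
  D=C-PC; x=D@X; y=D@U
  if k=='c':
    m=(abs(x)<60)&(abs(y+22)<25)&(C[...,2]>50)&(C[...,2]<170)
    hs=cv2.cvtColor(p,cv2.COLOR_RGB2HSV)
    b=m&(hs[...,1]<60)&(hs[...,2]>110)
    for v,u in np.argwhere(b): print(u,v,round(x[v,u],1),round(y[v,u],1),round(C[v,u,2],1),p[v,u])
  else:
    D=C-np.array([449,-120,0]); x=D@X;y=D@U
    hs=cv2.cvtColor(p,cv2.COLOR_RGB2HSV)
    m=(abs(x)<65)&(abs(y)<25)&(C[...,2]>100)&(C[...,2]<300)
    print('b minz',np.sort(C[...,2][m])[:10].round(0))
    bb=m&(hs[...,1]<60)&(hs[...,2]>110)
    print(C[...,2][bb].round(0),x[bb].round(0))
E
```

```text
b minz [192. 194. 195. 196. 196. 197. 199. 200. 200. 200.]
[294. 293. 229. 228. 225. 227. 220. 221. 217. 229. 212. 227. 208. 224.
 206. 220. 200. 217. 196. 210. 210. 207. 206. 204. 203. 200. 197.] [ 56. -53.  49.  47.  49.  46.  50.  49.  48. -44.  49. -45.  49. -45.
  48. -45.  49. -46.  49. -43. -45. -43. -46. -43. -46. -43. -46.]
204 200 24.4 -17.8 116.4 [139 131 119]
205 200 20.7 -16.0 119.0 [184 172 156]
206 200 16.8 -14.0 121.7 [114 106  98]
205 201 19.5 -12.3 118.7 [145 134 123]
205 202 20.0 -12.9 114.1 [140 131 119]
215 202 -10.4 -12.3 121.6 [143 135 126]
216 202 -12.3 -15.4 119.1 [114 107  98]
205 203 20.5 -13.5 109.4 [139 129 118]
215 203 -9.0 -15.5 114.3 [143 132 122]
216 203 -13.2 -12.1 118.5 [125 116 108]
205 204 20.7 -13.2 105.8 [139 129 118]
215 204 -9.1 -14.7 111.2 [143 132 122]
216 204 -13.3 -11.4 115.2 [130 120 110]
205 205 20.4 -11.6 103.3 [151 139 128]
215 205 -9.8 -12.3 109.6 [127 119 108]
216 205 -12.8 -12.1 110.5 [132 122 112]
205 206 20.8 -12.0 98.9 [122 115 107]
215 206 -10.0 -11.1 106.8 [126 116 107]
216 206 -12.3 -13.1 105.5 [132 123 113]
205 207 21.7 -13.3 93.4 [157 142 128]
206 207 18.1 -12.2 95.3 [124 115 107]
215 207 -9.3 -12.2 101.6 [126 116 107]
216 207 -12.0 -13.3 101.2 [139 128 117]
205 208 21.9 -13.0 89.5 [164 148 128]
206 208 19.2 -14.1 89.1 [129 121 113]
215 208 -8.1 -14.9 94.8 [127 116 108]
216 208 -12.0 -12.7 97.8 [141 131 120]
215 209 -9.1 -11.6 94.2 [112 103  94]
216 209 -12.4 -10.9 95.6 [148 137 127]
215 210 -9.1 -10.9 90.8 [127 118 108]
216 210 -11.0 -14.1 88.2 [172 159 145]
217 210 -14.7 -12.3 90.7 [116 108  98]
```

The pad tips are at z ≈ 86 by camera while the reported TCP z is 53, so the tips sit about 31 mm higher than the report implies. I'll open, back off, and check this offset in several pictures before using it.

>>> move_arm --rows '[{"slide":[0,0,0],"yaw":0,"jaw":-1},{"slide":[0,0,0],"yaw":0,"jaw":-1},{"slide":[0,0,0],"yaw":0,"jaw":-1},{"slide":[0,0,0],"yaw":0,"jaw":-1},{"slide":[0,0,0],"yaw":0,"jaw":-1},{"slide":[0,0,0],"yaw":0,"jaw":-1}]'

```text
t: 10.15
eef_pos: [613.2, 105.1, 47.4]
tool_rot: [-2.389, -2.039, 0.002]
contact_force: [0.5, -0.1, 0.0]
finger_gap: 85.2
```

```bash
python3 - <<'E'
from g import *
s,r,e=st()
for k in ('side','top'):
  p,d=arm.read_camera(k); np.savez('pics/d_%s.npz'%k,p=p,d=d)
  if k=='side': cv2.imwrite('pics/d.png',cv2.resize(p[150:270,160:280,::-1],(560,560),interpolation=cv2.INTER_CUBIC))
import rf
for f in('top','side'):
  q=np.load('pics/d_%s.npz'%f); rf.rf(f,q['p'],q['d'])
q=np.load('pics/d_side.npz'); C=cloud('side',q['d']); D=C-e; x=D@X;y=D@U; V=q['p'].max(2)
for lo,hi in((-60,-35),(35,60)):
  m=(x>lo)&(x<hi)&(abs(y)<20)&(C[...,2]>25)&(V<180)
  print(lo,np.sort(C[...,2][m])[:12].round(0))
q=np.load('pics/side0.npz'); C=cloud('side',q['d']); D=C-np.array([250.4,-571.7,0]); 
m=(np.hypot(D[...,0],D[...,1])<70)&(C[...,2]>150); print('start tips',np.sort(C[...,2][m])[:12].round(0))
E
```

```text
t10.15 eef [613.18 105.12  47.37] press xyz [ -0.56 -23.15  47.37] head 80.96 tilt 0.08 gap 85.22 F pressaxes [ 0.5 -0.1  0. ] q6 0.26Traceback (most recent call last):
  File "<stdin>", line 8, in <module>
  File "rf.py", line 10, in rf
    print(n,lo,m.sum(),'x,z',r.x.round(2),'x|z65',r2.x.round(2),'xrange',np.percentile(a,[2,98]).round(1))
                                                                         ~~~~~~~~~~~~~^^^^^^^^^^
    return _quantile_unchecked(
        a, q, axis, out, overwrite_input, method, keepdims, weights)
    return _ureduce(a,
                    func=_quantile_ureduce_func,
    ...<5 lines>...
                    overwrite_input=overwrite_input,
                    method=method)
    r = func(a, **kwargs)
    result = _quantile(arr,
                       quantiles=q,
    ...<2 lines>...
                       out=out,
                       weights=wgt)
    slices_having_nans = np.isnan(arr[-1, ...])
                                  ~~~^^^^^^^^^
IndexError: index -1 is out of bounds for axis 0 with size 0
```

View pics/d.png

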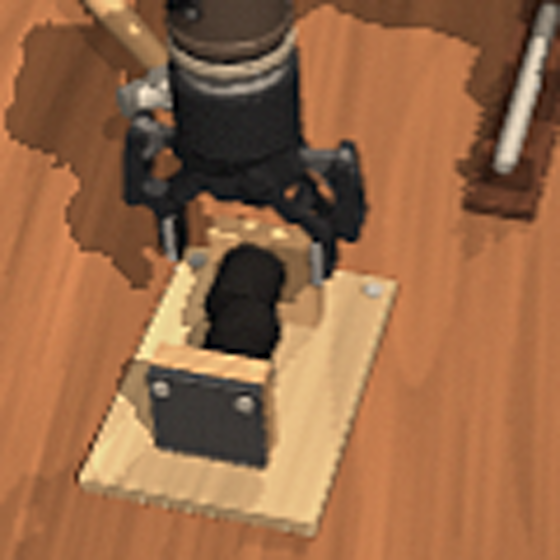

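```bash
python3 - <<'E'
from g import *
import rf
e=np.array([613.18,105.12,47.37])
for f in('side',):
  q=np.load('pics/d_%s.npz'%f); rf.rf(f,q['p'],q['d'])
q=np.load('pics/d_side.npz'); C=cloud('side',q['d']); D=C-e; x=D@X;y=D@U; V=q['p'].max(2)
for lo,hi in((-60,-36),(36,60)):
  m=(x>lo)&(x<hi)&(abs(y)<18)&(C[...,2]>25)
  print(lo,m.sum(),np.sort(C[...,2][m])[:14].round(0), y[m].mean())
q=np.load('pics/side0.npz'); C=cloud('side',q['d']); D=C-np.array([250.4,-571.7,0]); 
m=(np.hypot(D[...,0],D[...,1])<70)&(C[...,2]>150); print('start tips',np.sort(C[...,2][m])[:12].round(0))
q=np.load('pics/c_side.npz'); C=cloud('side',q['d']); D=C-PC; x=D@X;y=D@U;V=q['p'].max(2)
E
```

```text
side -42 144 x,z [ 3.9  65.87] x|z65 [3.73] xrange [-16.8  23.3]
side 4 151 x,z [-6.39 65.63] x|z65 [-6.52] xrange [-27.   11.8]
-60 226 [ 94.  97.  97.  99.  99.  99. 101. 102. 102. 103. 105. 105. 105. 105.] 3.4964936231027606
36 183 [ 91.  93.  94.  95.  95.  96.  97.  98.  99. 100. 101. 101. 102. 103.] 3.616317075594407
start tips [248. 248. 249. 249. 249. 249. 250. 250. 250. 250. 250. 251.]
```

Three pictures agree: the open tips are 44–47 mm above the reported TCP z, where 13 mm is expected. The pinch height on the roller confirms it (tips at about 84). So the true tool z is the reported value + 31 mm, and xy is consistent. I'll lower by 33 mm more and squeeze roller 1 properly.

>>> move_arm --rows '[{"slide":[0,0.05,1],"yaw":0,"jaw":-1},{"slide":[0,0.05,2],"yaw":0,"jaw":-1},{"slide":[0,0.05,2.7],"yaw":0,"jaw":-1},{"slide":[0,0.05,3.3],"yaw":0,"jaw":-1},{"slide":[0,0.05,3.3],"yaw":0,"jaw":-1},{"slide":[0,0.05,3.3],"yaw":0,"jaw":-0.5},{"slide":[0,0.05,3.3],"yaw":0,"jaw":-0.3},{"slide":[0,0.05,3.3],"yaw":0,"jaw":-0.2},{"slide":[0,0.05,3.3],"yaw":0,"jaw":-0.1},{"slide":[0,0.05,3.3],"yaw":0,"jaw":0},{"slide":[0,0.05,3.3],"yaw":0,"jaw":0.1},{"slide":[0,0.05,3.3],"yaw":0,"jaw":0.1},{"slide":[0,0.05,3.3],"yaw":0,"jaw":0.1},{"slide":[0,0.05,3.3],"yaw":0,"jaw":0.1}]'

```text
t: 11.42
eef_pos: [616.2, 105.0, 16.5]
tool_rot: [2.388, 2.038, 0.005]
contact_force: [2.2, -1.8, 5.4]
finger_gap: 41.5
```

```bash
python3 -c "
from g import *
st()
"
```

```text
t11.42 eef [616.24 104.97  16.47] press xyz [  2.49 -22.82  16.47] head 80.97 tilt 0.22 gap 41.47 F pressaxes [ 2.5 -1.4  5.4] q6 0.26
```

```bash
python3 - <<'E'
from g import *
import rf
s,r,e=st()
for k in ('side','top'):
  p,d=arm.read_camera(k); np.savez('pics/e_%s.npz'%k,p=p,d=d)
  if k=='side': cv2.imwrite('pics/e.png',cv2.resize(p[150:270,160:280,::-1],(600,600),interpolation=cv2.INTER_CUBIC))
q=np.load('pics/e_side.npz'); C=cloud('side',q['d']); D=C-PC; x=D@X;y=D@U
rf.rf('side',q['p'],q['d'])
hs=cv2.cvtColor(q['p'],cv2.COLOR_RGB2HSV)
b=(abs(x)<60)&(abs(y+20)<22)&(C[...,2]>40)&(C[...,2]<130)&(hs[...,1]<70)&(hs[...,2]>100)
for sg in(-1,1):
  m=b&(x*sg>12); print(sg,x[m].mean(),y[m].mean(),np.sort(C[...,2][m]).round(0))
E
```

```text
t11.42 eef [616.24 104.97  16.47] press xyz [  2.49 -22.82  16.47] head 80.97 tilt 0.22 gap 41.47 F pressaxes [ 2.5 -1.4  5.4] q6 0.26
side -42 167 x,z [ 2.49 66.31] x|z65 [2.48] xrange [-31.5  37.1]
side 4 143 x,z [-6.17 65.51] x|z65 [-6.25] xrange [-26.8  12.3]
-1 -21.774115515291587 -12.197093462855731 [58. 60. 63. 66. 68. 70. 72. 74. 75. 76. 77. 80. 82. 83.]
1 27.767030807374063 -13.220792735955053 [65. 66. 71. 72. 77. 77. 78. 84. 88. 90.]
```

View pics/e.png

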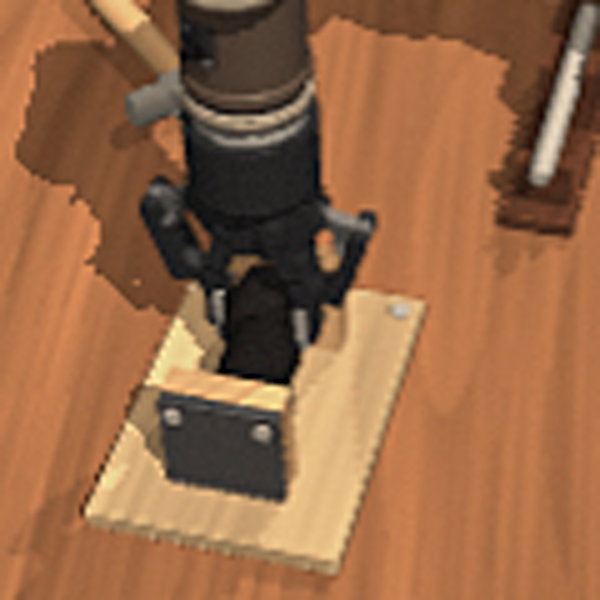

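The tips are now at z ≈ 57 and the roller is gripped. The tool and camera agree it sits at x = +2.5; the arm gave way instead of the roller. I'll drag it across.

>>> move_arm --rows '[{"slide":[0,-0.1,0],"yaw":0,"jaw":0.15},{"slide":[0,-0.2,0],"yaw":0,"jaw":0.15},{"slide":[0,-0.25,0],"yaw":0,"jaw":0.15},{"slide":[0,-0.25,0],"yaw":0,"jaw":0.15},{"slide":[0,-0.25,0],"yaw":0,"jaw":0.15}]'

```text
t: 11.93
eef_pos: [613.6, 105.4, 16.5]
tool_rot: [2.388, 2.038, 0.004]
contact_force: [2.2, -0.8, 6.2]
finger_gap: 42.2
```

```bash
python3 -c "
from g import *
st()
"
```

```text
t11.93 eef [613.56 105.38  16.46] press xyz [ -0.22 -22.84  16.46] head 80.96 tilt 0.20 gap 42.18 F pressaxes [ 2.3 -0.5  6.2] q6 0.26
```

>>> move_arm --rows '[{"slide":[0,-0.25,0],"yaw":0,"jaw":-1},{"slide":[0,-0.25,0],"yaw":0,"jaw":-1},{"slide":[0,-0.25,0],"yaw":0,"jaw":-1},{"slide":[0,-0.25,0],"yaw":0,"jaw":-1},{"slide":[0,0,0],"yaw":0,"jaw":-1},{"slide":[1.2,0,0],"yaw":0,"jaw":-1},{"slide":[2.5,0,0],"yaw":0,"jaw":-1},{"slide":[3.6,0,0],"yaw":0,"jaw":-1},{"slide":[4.6,0,0],"yaw":0,"jaw":-1},{"slide":[4.6,0,0],"yaw":0,"jaw":-1},{"slide":[4.6,0,0],"yaw":0,"jaw":-1}]'

```text
t: 12.85
eef_pos: [619.1, 152.1, 15.0]
tool_rot: [2.387, 2.042, -0.0]
contact_force: [-1.0, -0.0, 0.1]
finger_gap: 85.2
```

```bash
python3 -c "
from g import *
st()
"
```

```text
t12.85 eef [619.06 152.08  15.05] press xyz [-2.09 24.15 15.05] head 81.07 tilt 0.01 gap 85.22 F pressaxes [-1.  -0.2  0.1] q6 0.33
```

>>> move_arm --rows '[{"slide":[0,0,0],"yaw":0,"jaw":-0.5},{"slide":[0,0,0],"yaw":0,"jaw":-0.3},{"slide":[0,0,0],"yaw":0,"jaw":-0.2},{"slide":[0,0,0],"yaw":0,"jaw":-0.1},{"slide":[0,0,0],"yaw":0,"jaw":0},{"slide":[0,0,0],"yaw":0,"jaw":0.1},{"slide":[0,0,0],"yaw":0,"jaw":0.15},{"slide":[0,0.1,0],"yaw":0,"jaw":0.15},{"slide":[0,0.2,0],"yaw":0,"jaw":0.15},{"slide":[0,0.3,0],"yaw":0,"jaw":0.15},{"slide":[0,0.4,0],"yaw":0,"jaw":0.15},{"slide":[0,0.45,0],"yaw":0,"jaw":0.15},{"slide":[0,0.45,0],"yaw":0,"jaw":0.15},{"slide":[0,0.45,0],"yaw":0,"jaw":0.15}]'

```text
t: 14.02
eef_pos: [623.6, 149.6, 15.1]
tool_rot: [2.389, 2.039, -0.001]
contact_force: [-3.6, -3.0, 4.0]
finger_gap: 41.8
```

```bash
python3 -c "
from g import *
st()
"
```

```text
t14.02 eef [623.62 149.62  15.15] press xyz [ 2.79 22.44 15.15] head 80.96 tilt 0.04 gap 41.81 F pressaxes [-3.1 -3.6  4. ] q6 0.33
```

>>> move_arm --rows '[{"slide":[0,-0.15,0],"yaw":0,"jaw":0.15},{"slide":[0,-0.3,0],"yaw":0,"jaw":0.15},{"slide":[0,-0.35,0],"yaw":0,"jaw":0.15},{"slide":[0,-0.35,0],"yaw":0,"jaw":0.15}]'

```text
t: 14.35
eef_pos: [621.6, 149.9, 15.2]
tool_rot: [2.388, 2.038, 0.003]
contact_force: [1.1, -5.6, 1.4]
finger_gap: 41.5
```

```bash
python3 -c "
from g import *
st()
"
```

```text
t14.35 eef [621.63 149.94  15.15] press xyz [ 0.78 22.44 15.15] head 80.96 tilt 0.19 gap 41.51 F pressaxes [ 1.9 -5.4  1.4] q6 0.33
```

>>> move_arm --rows '[{"slide":[0,-0.08,0],"yaw":0,"jaw":0.15},{"slide":[0,-0.1,0],"yaw":0,"jaw":0.15},{"slide":[0,-0.1,0],"yaw":0,"jaw":-1},{"slide":[0,-0.1,0],"yaw":0,"jaw":-1},{"slide":[0,-0.1,0],"yaw":0,"jaw":-1},{"slide":[0,-0.1,0],"yaw":0,"jaw":-1},{"slide":[0,0,-3],"yaw":0,"jaw":-1},{"slide":[0,0,-7],"yaw":0,"jaw":-1},{"slide":[0,0,-10],"yaw":0,"jaw":-1},{"slide":[0,0,-10],"yaw":0,"jaw":-1}]'

```text
t: 15.18
eef_pos: [626.5, 152.4, 123.5]
tool_rot: [2.383, 2.035, 0.022]
contact_force: [1.5, 0.1, 1.2]
finger_gap: 85.2
```

```bash
python3 -c "
from g import *
go(np.array([448.4,-121,115]))
"
```

```text
t15.18 eef [626.53 152.4  123.51] press xyz [  5.24  25.64 123.51] head 80.98 tilt 0.90 gap 85.21 F pressaxes [1.4 0.3 1.2] q6 0.33
target [ 448.4 -121.   115. ] slide cm [-29.8   -13.313   0.489] yaw -0.02
```

>>> move_arm --rows '[{"slide":[-29.5,-12.8,0],"yaw":0,"jaw":-1},{"slide":[-29.5,-12.8,0],"yaw":0,"jaw":-1},{"slide":[-29.5,-12.8,0],"yaw":0,"jaw":-1},{"slide":[-29.5,-12.8,0],"yaw":0,"jaw":-1},{"slide":[-29.5,-12.8,0],"yaw":0,"jaw":-1},{"slide":[-29.5,-12.8,0],"yaw":0,"jaw":-1},{"slide":[-29.5,-12.8,0],"yaw":0,"jaw":-1},{"slide":[-29.5,-12.8,0],"yaw":0,"jaw":-1},{"slide":[-29.5,-12.8,0],"yaw":0,"jaw":-1},{"slide":[-29.5,-12.8,0],"yaw":0,"jaw":-1},{"slide":[-29.5,-12.8,0],"yaw":0,"jaw":-1},{"slide":[-29.5,-12.8,0],"yaw":0,"jaw":-1},{"slide":[-29.5,-12.8,0],"yaw":0,"jaw":-1}]'

```text
t: 16.27
eef_pos: [448.1, -119.4, 115.1]
tool_rot: [2.388, 2.042, 0.001]
contact_force: [-0.3, 0.3, 0.6]
finger_gap: 85.3
```

```bash
python3 - <<'E'
from g import *
import rf
go(np.array([448.4,-121,-3]))
for k in ('side','top'):
  p,d=arm.read_camera(k); np.savez('pics/f_%s.npz'%k,p=p,d=d); rf.rf(k,p,d)
  if k=='side': a=cv2.resize(p[110:210,230:330,::-1],(400,400),interpolation=cv2.INTER_CUBIC)
  else: b=cv2.resize(p[120:220,155:255,::-1],(400,400),interpolation=cv2.INTER_CUBIC)
cv2.imwrite('pics/f.png',np.hstack([a,b]))
from m import feats
q=np.load('pics/f_side.npz'); feats('side',q['p'],q['d'])
E
```

```text
t16.27 eef [ 448.11 -119.44  115.08] press xyz [-128.46 -270.77  115.08] head 81.07 tilt 0.03 gap 85.34 F pressaxes [-0.4  0.3  0.6] q6 -0.20
target [ 448.4 -121.    -3. ] slide cm [-0.153  0.047 11.808] yaw 0.07
side -42 142 x,z [3.000e-02 6.602e+01] x|z65 [-0.17] xrange [-21.4  17.1]
side 4 151 x,z [4.000e-02 6.583e+01] x|z65 [-0.11] xrange [-21.5  17.5]
top -42 204 x,z [ 0.57 64.37] x|z65 [0.78] xrange [-21.4  15. ]
top 4 204 x,z [ 0.45 64.53] x|z65 [0.61] xrange [-21.   15.1]
side axle 155 c [ 446.  -135.9] mid [ 444.8 -145.1] L 189.8 W 13.7 ang 81.43 z 52.9
side base 1681 c [610.3 149.1] mid [616.2 130. ] L 223.9 W 167.6 ang 67.06 z 15.7
side far 135 c [625.  183.5] mid [625.7 183.3] L 70.0 W 19.8 ang 172.36 z 85.8
side open 134 c [608.6  71.8] mid [608.6  70.4] L 70.3 W 20.7 ang 171.61 z 85.7
side rolls 316 c [615.7 130.7] mid [616.8 129.1] L 84.1 W 33.1 ang 80.5 z 85.5
```

View pics/f.png

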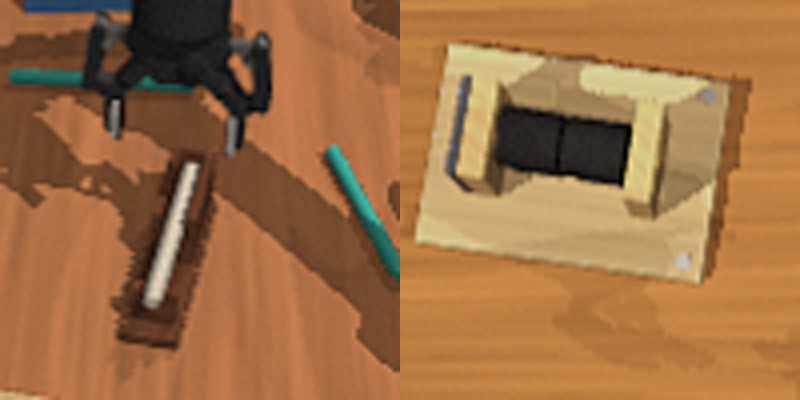

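The rollers are now in line (x ≈ 0 by side, +0.6 by top). The side crop shows the open jaws straddling the free part of the grey axle (nose at 155,300, jaws at 115/232), so I'll descend to grip.

>>> move_arm --rows '[{"slide":[0.03,0.05,2.5],"yaw":0,"jaw":-1},{"slide":[0.03,0.05,5],"yaw":0,"jaw":-1},{"slide":[0.03,0.05,7.5],"yaw":0,"jaw":-1},{"slide":[0.03,0.05,9.5],"yaw":0,"jaw":-1},{"slide":[0.03,0.05,11],"yaw":0,"jaw":-1},{"slide":[0.03,0.05,12],"yaw":0,"jaw":-1},{"slide":[0.03,0.05,12],"yaw":0,"jaw":-1},{"slide":[0.03,0.05,12],"yaw":0,"jaw":-1}]'

```text
t: 17.03
eef_pos: [447.8, -119.9, -5.2]
tool_rot: [-2.388, -2.04, 0.001]
contact_force: [0.4, -0.0, 0.5]
finger_gap: 85.2
```

```bash
python3 - <<'E'
from g import *
s,r,e=st()
p,d=arm.read_camera('side'); np.savez('pics/g_side.npz',p=p,d=d)
cv2.imwrite('pics/g.png',cv2.resize(p[120:220,230:330,::-1],(500,500),interpolation=cv2.INTER_CUBIC))
E
```

```text
t17.03 eef [ 447.8  -119.86   -5.18] press xyz [-128.7  -271.24   -5.18] head 81.00 tilt 0.05 gap 85.19 F pressaxes [0.4 0.  0.5] q6 -0.20
```

View pics/g.png

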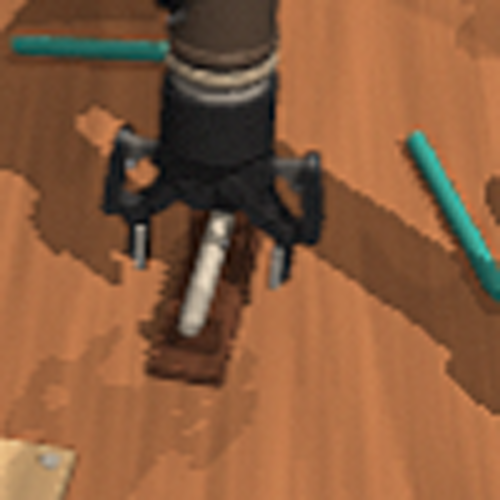

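Jaws straddle the axle as intended, so I'll close.

>>> move_arm --rows '[{"slide":[0,0.08,0],"yaw":0,"jaw":-0.3},{"slide":[0,0.08,0],"yaw":0,"jaw":0},{"slide":[0,0.08,0],"yaw":0,"jaw":0.3},{"slide":[0,0.08,0],"yaw":0,"jaw":0.5},{"slide":[0,0.08,0],"yaw":0,"jaw":0.6},{"slide":[0,0.08,0],"yaw":0,"jaw":0.8},{"slide":[0,0.08,0],"yaw":0,"jaw":1},{"slide":[0,0.08,0],"yaw":0,"jaw":1},{"slide":[0,0.08,0],"yaw":0,"jaw":1}]'

```text
t: 17.83
eef_pos: [448.9, -120.5, -4.5]
tool_rot: [2.39, 2.039, 0.0]
contact_force: [-0.8, 0.1, 5.5]
finger_gap: 14.5
```

```bash
python3 - <<'E'
from g import *
s,r,e=st()
E
```

```text
t17.83 eef [ 448.88 -120.55   -4.51] press xyz [-127.53 -271.74   -4.51] head 80.94 tilt 0.02 gap 14.50 F pressaxes [-0.8 -0.1  5.5] q6 -0.20
```

>>> move_arm --rows '[{"slide":[0,0,-1],"yaw":0,"jaw":1},{"slide":[0,0,-2.5],"yaw":0,"jaw":1},{"slide":[0,0,-4.5],"yaw":0,"jaw":1},{"slide":[0,0,-6],"yaw":0,"jaw":1},{"slide":[0,0,-6],"yaw":0,"jaw":1}]'

```text
t: 18.25
eef_pos: [450.8, -121.2, 57.7]
tool_rot: [2.386, 2.036, 0.004]
contact_force: [0.5, 0.2, -3.2]
finger_gap: 13.8
```

```bash
python3 - <<'E'
from g import *
s,r,e=st()
E
```

```text
t18.25 eef [ 450.78 -121.19   57.65] press xyz [-125.55 -272.08   57.65] head 80.96 tilt 0.31 gap 13.77 F pressaxes [ 0.4  0.3 -3.2] q6 -0.20
```

Lifted, with weight felt (about -3 N). Next I'll carry it to in front of the mouth.

>>> move_arm --rows '[{"slide":[2,2.2,0],"yaw":0,"jaw":1},{"slide":[4,4.4,0],"yaw":0,"jaw":1},{"slide":[6,6.6,0],"yaw":0,"jaw":1},{"slide":[8,8.8,0],"yaw":0,"jaw":1},{"slide":[10,11,1.5],"yaw":0,"jaw":1},{"slide":[11,12.2,3],"yaw":0,"jaw":1},{"slide":[11.6,12.7,4],"yaw":0,"jaw":1},{"slide":[11.6,12.7,4],"yaw":0,"jaw":1},{"slide":[11.6,12.7,4],"yaw":0,"jaw":1},{"slide":[11.6,12.7,4],"yaw":0,"jaw":1}]'

```text
t: 19.08
eef_pos: [590.5, -26.3, 14.5]
tool_rot: [-2.389, -2.038, 0.003]
contact_force: [-0.6, 0.2, -2.5]
finger_gap: 13.8
```

```bash
cat > ax.py <<'E'
from g import *
def ax(n,p,d,y0=-400,y1=60):
    C=cloud(n,d); D=C-PC; x=D@X;y=D@U;z=C[...,2]; hs=cv2.cvtColor(p,cv2.COLOR_RGB2HSV)
    m=(abs(x)<25)&(y>y0)&(y<y1)&(z>45)&(z<110)&(hs[...,1]<70)&(hs[...,2]>95)
    k,l,stt,_=cv2.connectedComponentsWithStats(m.astype(np.uint8))
    for i in range(1,k):
        if stt[i,4]<12: continue
        mm=l==i; a=np.polyfit(y[mm],x[mm],1); b=np.polyfit(y[mm],z[mm],1)
        print(n,stt[i].tolist(),'y %.1f..%.1f'%(y[mm].min(),y[mm].max()),'x mean %.2f slope %.4f'%(x[mm].mean(),a[0]),'z mean %.2f slope %.4f'%(z[mm].mean(),b[0]), 'at mouth x %.2f z %.2f'%(np.polyval(a,-66),np.polyval(b,-66)))
E
cat > look.py <<'E'
from ax import *
import sys
k=sys.argv[1]; st()
for n in('side','top'):
    p,d=arm.read_camera(n); np.savez('pics/%s_%s.npz'%(k,n),p=p,d=d); ax(n,p,d)
    if n=='side': a=cv2.resize(p[130:250,180:300,::-1],(400,400),interpolation=cv2.INTER_CUBIC)
    else: b=cv2.resize(p[120:220,160:260,::-1],(400,400),interpolation=cv2.INTER_CUBIC)
cv2.imwrite('pics/%s.png'%k,np.hstack([a,b]))
E
python3 look.py h1
```

```text
t19.08 eef [590.46 -26.31  14.47] press xyz [  -2.44 -156.51   14.47] head 80.93 tilt 0.15 gap 13.77 F pressaxes [-0.6  0.2 -2.5] q6 0.04
side [219, 178, 12, 20, 109] y -181.4..-86.5 x mean -2.26 slope -0.0333 z mean 70.66 slope 0.0308 at mouth x -4.41 z 72.65
top [286, 168, 8, 6, 40] y -274.0..-252.6 x mean -3.75 slope 0.0675 z mean 69.81 slope 0.1270 at mouth x 9.57 z 94.88
```

View pics/h1.png

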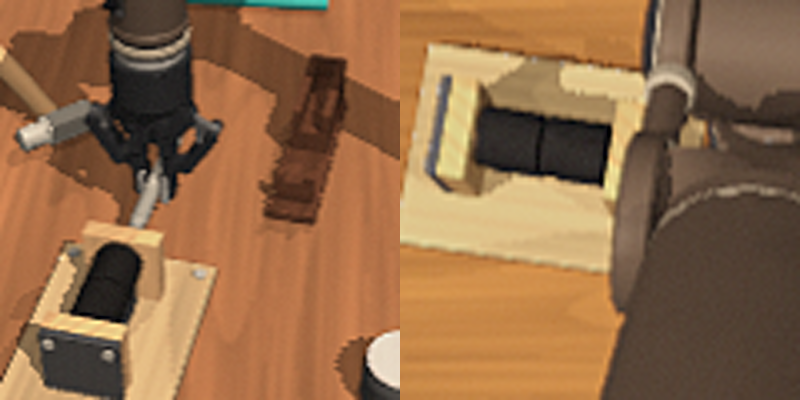

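>>> move_arm --rows '[{"slide":[0.3,0.2,0],"yaw":0,"jaw":1},{"slide":[0.5,0.2,0],"yaw":0,"jaw":1},{"slide":[0.5,0.2,0],"yaw":0,"jaw":1},{"slide":[0.5,0.2,0],"yaw":0,"jaw":1}]'

```text
t: 19.52
eef_pos: [595.2, -21.2, 15.6]
tool_rot: [2.389, 2.039, 0.001]
contact_force: [0.1, 0.0, -3.0]
finger_gap: 13.9
```

```bash
sed -i "s/ax(n,p,d)/ax(n,p,d,-138,-70)/" look.py; python3 look.py h2; python3 - <<'E'
from g import *
q=np.load('pics/h2_side.npz');p=q['p'];C=cloud('side',q['d']);D=C-PC;x=D@X;y=D@U;z=C[...,2]
hs=cv2.cvtColor(p,cv2.COLOR_RGB2HSV)
m=(abs(x)<25)&(y>-138)&(y<-70)&(z>50)&(z<85)&(hs[...,1]<70)&(hs[...,2]>70)
for v in np.unique(np.argwhere(m)[:,0]):
    k=m[v]; print(v,k.sum(),'u',np.where(k)[0].min(),np.where(k)[0].max(),'y %.1f x %.1f..%.1f z %.1f max %.1f'%(y[v][k].mean(),x[v][k].min(),x[v][k].max(),z[v][k].mean(),z[v][k].max()))
# expected outline pixels: axis at x=0,z=65
print(px('side',[pw(0,-135,65),pw(0,-83,65)]))
E
```

```text
t19.52 eef [595.23 -21.23  15.57] press xyz [   1.48 -150.75   15.57] head 80.95 tilt 0.04 gap 13.95 F pressaxes [ 0.1  0.1 -3. ] q6 0.05
side [218, 186, 9, 12, 56] y -137.5..-82.9 x mean 0.60 slope 0.0204 z mean 72.91 slope 0.0156 at mouth x 1.51 z 73.60
186 3 u 222 224 y -133.8 x -0.8..7.3 z 75.2 max 77.7
187 5 u 222 226 y -133.1 x -5.4..6.2 z 72.2 max 74.5
188 6 u 221 226 y -128.5 x -5.6..7.2 z 72.0 max 74.1
189 4 u 221 224 y -121.4 x -2.7..6.3 z 73.7 max 76.1
190 5 u 220 224 y -116.4 x -4.2..8.6 z 73.8 max 76.6
191 5 u 220 224 y -113.1 x -4.4..6.7 z 72.7 max 76.0
192 5 u 220 224 y -107.8 x -6.1..4.5 z 73.5 max 75.1
193 5 u 219 223 y -104.6 x -3.5..7.4 z 71.6 max 75.0
194 5 u 219 223 y -98.6 x -4.9..5.1 z 73.2 max 76.0
195 5 u 218 222 y -94.5 x -3.9..7.7 z 72.3 max 74.5
196 4 u 218 221 y -88.6 x -3.6..4.8 z 73.4 max 75.8
197 4 u 218 221 y -85.3 x -3.6..4.3 z 72.5 max 73.8
[[224.17800698 188.32723338]
 [219.49144439 199.29315526]]
```

View pics/h2.png

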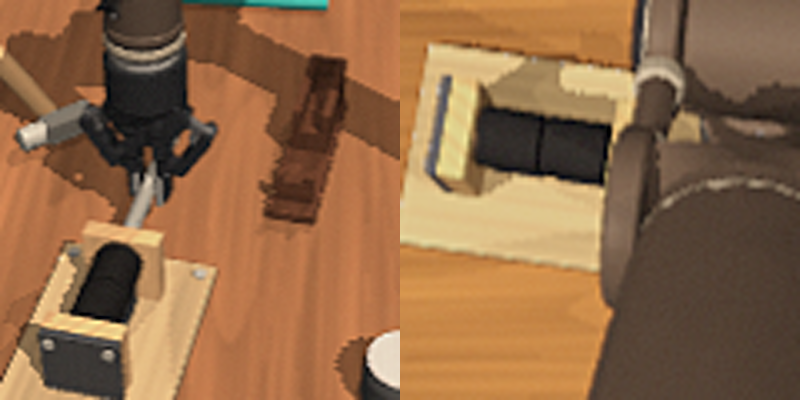

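The axle is level with its axis at z ≈ 65, the nose about 15 mm short of the mouth, and 1 mm to +x. I'll trim that and ease in.

>>> move_arm --rows '[{"slide":[0.3,-0.1,0],"yaw":0,"jaw":1},{"slide":[0.6,-0.1,0],"yaw":0,"jaw":1},{"slide":[0.9,-0.1,0],"yaw":0,"jaw":1},{"slide":[1.1,-0.1,0],"yaw":0,"jaw":1},{"slide":[1.3,-0.1,0],"yaw":0,"jaw":1},{"slide":[1.5,-0.1,0],"yaw":0,"jaw":1},{"slide":[1.7,-0.1,0],"yaw":0,"jaw":1},{"slide":[1.9,-0.1,0],"yaw":0,"jaw":1},{"slide":[2.1,-0.1,0],"yaw":0,"jaw":1}]'

```text
t: 20.37
eef_pos: [597.3, -0.1, 15.1]
tool_rot: [-2.39, -2.039, 0.0]
contact_force: [0.8, -0.4, -2.9]
finger_gap: 14.2
```

```bash
python3 g.py
```

```text
t20.37 eef [ 5.9735e+02 -9.0000e-02  1.5050e+01] press xyz [   0.27 -129.54   15.05] head 80.95 tilt 0.00 gap 14.18 F pressaxes [ 0.9 -0.3 -2.9] q6 0.08
```

Nose is 7 mm inside the cheek, with no force.

>>> move_arm --rows '[{"slide":[0.2,0,0],"yaw":0,"jaw":1},{"slide":[0.4,0,0],"yaw":0,"jaw":1},{"slide":[0.6,0,0],"yaw":0,"jaw":1},{"slide":[0.8,0,0],"yaw":0,"jaw":1},{"slide":[1.0,0,0],"yaw":0,"jaw":1},{"slide":[1.2,0,0],"yaw":0,"jaw":1},{"slide":[1.4,0,0],"yaw":0,"jaw":1}]'

```text
t: 20.95
eef_pos: [599.5, 13.7, 15.1]
tool_rot: [-2.39, -2.039, 0.0]
contact_force: [-0.3, 0.3, -3.2]
finger_gap: 14.2
```

```bash
python3 g.py
```

```text
t20.95 eef [599.55  13.71  15.06] press xyz [   0.28 -115.57   15.06] head 80.95 tilt 0.00 gap 14.19 F pressaxes [-0.3  0.3 -3.2] q6 0.11
```

Clean. Next is the first roller (entry at y = -44.5).

>>> move_arm --rows '[{"slide":[0.2,0,0],"yaw":0,"jaw":1},{"slide":[0.4,0,0],"yaw":0,"jaw":1},{"slide":[0.6,0,0],"yaw":0,"jaw":1},{"slide":[0.8,0,0],"yaw":0,"jaw":1},{"slide":[1.0,0,0],"yaw":0,"jaw":1},{"slide":[1.2,0,0],"yaw":0,"jaw":1},{"slide":[1.4,0,0],"yaw":0,"jaw":1},{"slide":[1.6,0,0],"yaw":0,"jaw":1}]'

```text
t: 21.62
eef_pos: [602.1, 29.5, 15.1]
tool_rot: [-2.39, -2.039, 0.0]
contact_force: [-0.1, 0.2, -2.4]
finger_gap: 14.2
```

```bash
python3 g.py
```

```text
t21.62 eef [602.06  29.53  15.07] press xyz [  0.29 -99.55  15.07] head 80.95 tilt 0.00 gap 14.21 F pressaxes [-0.2  0.2 -2.4] q6 0.13
```

>>> move_arm --rows '[{"slide":[0.2,0,0],"yaw":0,"jaw":1},{"slide":[0.4,0,0],"yaw":0,"jaw":1},{"slide":[0.6,0,0],"yaw":0,"jaw":1},{"slide":[0.8,0,0],"yaw":0,"jaw":1},{"slide":[1.0,0,0],"yaw":0,"jaw":1},{"slide":[1.2,0,0],"yaw":0,"jaw":1},{"slide":[1.4,0,0],"yaw":0,"jaw":1},{"slide":[1.6,0,0],"yaw":0,"jaw":1},{"slide":[1.6,0,0],"yaw":0,"jaw":1}]'

```text
t: 22.37
eef_pos: [604.6, 45.5, 15.1]
tool_rot: [-2.389, -2.04, -0.0]
contact_force: [1.0, -0.1, -2.7]
finger_gap: 14.1
```

```bash
python3 look.py h3
```

```text
t22.37 eef [604.63  45.54  15.07] press xyz [  0.32 -83.34  15.07] head 80.97 tilt 0.01 gap 14.10 F pressaxes [ 1.   0.1 -2.7] q6 0.16
side [217, 193, 4, 5, 12] y -100.3..-82.0 x mean 3.09 slope -0.0872 z mean 73.25 slope 0.0658 at mouth x 0.97 z 74.84
```

View pics/h3.png

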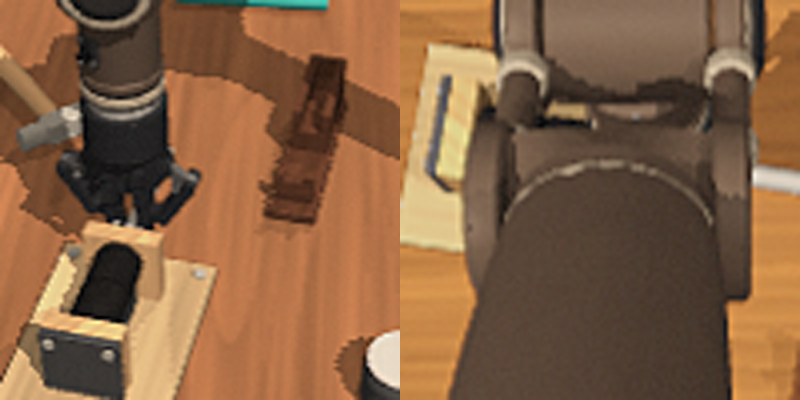

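The axle runs straight into the cheek with its nose at about y = -13, inside the first roller, and contact forces are near zero. Release and retreat toward the tail to re-grip.

>>> move_arm --rows '[{"slide":[0,0,0],"yaw":0,"jaw":0.5},{"slide":[0,0,0],"yaw":0,"jaw":0.3},{"slide":[0,0,0],"yaw":0,"jaw":0},{"slide":[0,0,0],"yaw":0,"jaw":0},{"slide":[0,0,0],"yaw":0,"jaw":0},{"slide":[-2,0,0],"yaw":0,"jaw":0},{"slide":[-4,0,0.4],"yaw":0,"jaw":0},{"slide":[-6,0,0.6],"yaw":0,"jaw":0},{"slide":[-8,0,0.8],"yaw":0,"jaw":0},{"slide":[-9,0,0.8],"yaw":0,"jaw":0},{"slide":[-9.7,0,0.8],"yaw":0,"jaw":0},{"slide":[-9.7,0,0.8],"yaw":0,"jaw":0}]'

```text
t: 23.47
eef_pos: [589.4, -51.8, 7.3]
tool_rot: [2.391, 2.037, 0.0]
contact_force: [0.3, 0.6, 0.7]
finger_gap: 42.3
```

```bash
sed -i "s/-138,-70/-165,-70/" look.py; python3 look.py h4
```

```text
t23.47 eef [589.42 -51.77   7.28] press xyz [   0.52 -181.83    7.28] head 80.85 tilt 0.02 gap 42.34 F pressaxes [0.2 0.6 0.7] q6 -0.00
side [218, 182, 11, 17, 72] y -164.0..-82.7 x mean -0.54 slope -0.0030 z mean 68.03 slope 0.0690 at mouth x -0.71 z 72.10
top [221, 157, 8, 6, 41] y -91.7..-70.8 x mean -1.38 slope -0.0684 z mean 68.77 slope 0.0666 at mouth x -2.42 z 69.78
```

View pics/h4.png

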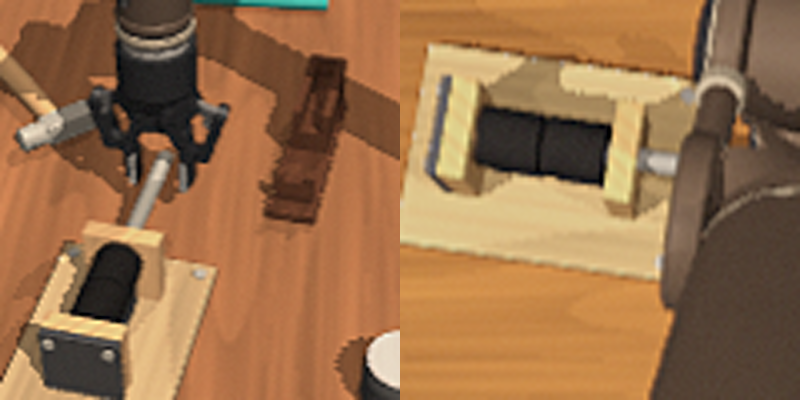

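The axle hangs in the holes drooping about 4°, and the open jaws at (130,175)/(185,180) straddle its tail. I'll grip, then lift the tail about 8 mm to level.

>>> move_arm --rows '[{"slide":[0,-0.05,0],"yaw":0,"jaw":0.2},{"slide":[0,-0.05,0],"yaw":0,"jaw":0.4},{"slide":[0,-0.05,0],"yaw":0,"jaw":0.6},{"slide":[0,-0.05,0],"yaw":0,"jaw":0.8},{"slide":[0,-0.05,0],"yaw":0,"jaw":1},{"slide":[0,-0.05,0],"yaw":0,"jaw":1},{"slide":[0,-0.05,0],"yaw":0,"jaw":1},{"slide":[0,-0.05,-0.2],"yaw":0,"jaw":1},{"slide":[0,-0.05,-0.4],"yaw":0,"jaw":1},{"slide":[0,-0.05,-0.6],"yaw":0,"jaw":1},{"slide":[0,-0.05,-0.8],"yaw":0,"jaw":1},{"slide":[0,-0.05,-0.8],"yaw":0,"jaw":1}]'

```text
t: 24.57
eef_pos: [588.2, -51.1, 14.9]
tool_rot: [-2.389, -2.04, 0.002]
contact_force: [0.3, -1.3, -3.9]
finger_gap: 13.9
```

```bash
python3 look.py h5
```

```text
t24.57 eef [588.19 -51.13  14.86] press xyz [  -0.8  -181.39   14.86] head 80.98 tilt 0.08 gap 13.90 F pressaxes [ 0.5 -1.2 -3.9] q6 -0.00
side [218, 180, 12, 18, 83] y -165.0..-82.1 x mean -1.77 slope 0.0167 z mean 73.02 slope 0.0141 at mouth x -0.80 z 73.84
top [221, 157, 8, 7, 41] y -91.6..-70.7 x mean -1.95 slope -0.0517 z mean 71.06 slope 0.0365 at mouth x -2.74 z 71.62
```

View pics/h5.png

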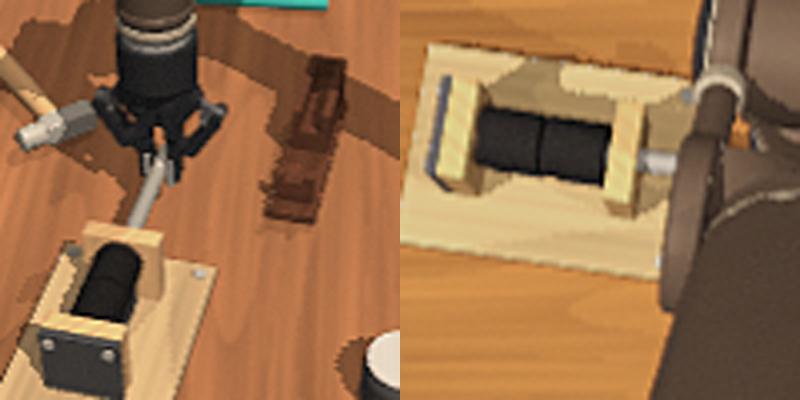

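The axle is level again, matching the earlier view. I'll trim x by +1 mm and push on.

>>> move_arm --rows '[{"slide":[0.2,0.1,0],"yaw":0,"jaw":1},{"slide":[0.4,0.1,0],"yaw":0,"jaw":1},{"slide":[0.6,0.1,0],"yaw":0,"jaw":1},{"slide":[0.8,0.1,0],"yaw":0,"jaw":1},{"slide":[1.0,0.1,0],"yaw":0,"jaw":1},{"slide":[1.2,0.1,0],"yaw":0,"jaw":1},{"slide":[1.4,0.1,0],"yaw":0,"jaw":1},{"slide":[1.6,0.1,0],"yaw":0,"jaw":1}]'

```text
t: 25.33
eef_pos: [592.2, -34.7, 15.0]
tool_rot: [-2.389, -2.04, 0.0]
contact_force: [-1.1, -1.5, -5.6]
finger_gap: 14.1
```

```bash
python3 g.py
```

```text
t25.33 eef [592.22 -34.71  15.  ] press xyz [   0.62 -164.53   15.  ] head 80.97 tilt 0.02 gap 14.07 F pressaxes [-0.9 -1.7 -5.6] q6 0.03
```

>>> move_arm --rows '[{"slide":[0.2,-0.03,0.05],"yaw":0,"jaw":1},{"slide":[0.4,-0.03,0.05],"yaw":0,"jaw":1},{"slide":[0.6,-0.03,0.05],"yaw":0,"jaw":1},{"slide":[0.8,-0.03,0.05],"yaw":0,"jaw":1},{"slide":[1.0,-0.03,0.05],"yaw":0,"jaw":1},{"slide":[1.2,-0.03,0.05],"yaw":0,"jaw":1},{"slide":[1.4,-0.03,0.05],"yaw":0,"jaw":1},{"slide":[1.6,-0.03,0.05],"yaw":0,"jaw":1},{"slide":[1.8,-0.03,0.05],"yaw":0,"jaw":1},{"slide":[2.0,-0.03,0.05],"yaw":0,"jaw":1}]'

```text
t: 26.17
eef_pos: [595.2, -14.9, 14.6]
tool_rot: [-2.39, -2.039, -0.0]
contact_force: [-0.9, -0.5, -5.0]
finger_gap: 14.1
```

```bash
python3 g.py
```

```text
t26.17 eef [595.19 -14.94  14.58] press xyz [   0.45 -144.55   14.58] head 80.95 tilt 0.00 gap 14.07 F pressaxes [-0.8 -0.6 -5. ] q6 0.06
```

>>> move_arm --rows '[{"slide":[0.2,0,0.05],"yaw":0,"jaw":1},{"slide":[0.4,0,0.05],"yaw":0,"jaw":1},{"slide":[0.6,0,0.05],"yaw":0,"jaw":1},{"slide":[0.8,0,0.05],"yaw":0,"jaw":1},{"slide":[1.0,0,0.05],"yaw":0,"jaw":1},{"slide":[1.2,0,0.05],"yaw":0,"jaw":1},{"slide":[1.4,0,0.05],"yaw":0,"jaw":1},{"slide":[1.6,0,0.05],"yaw":0,"jaw":1},{"slide":[1.8,0,0.05],"yaw":0,"jaw":1}]'

```text
t: 26.92
eef_pos: [598.0, 2.8, 14.1]
tool_rot: [-2.39, -2.039, 0.0]
contact_force: [-0.7, -0.5, -4.3]
finger_gap: 14.2
```

```bash
python3 g.py
```

```text
t26.92 eef [598.02   2.83  14.06] press xyz [   0.47 -126.56   14.06] head 80.95 tilt 0.00 gap 14.23 F pressaxes [-0.6 -0.6 -4.3] q6 0.09
```

Nose is at about +42, near the far cheek (48). I'll slow to 1.5 mm per row.

>>> move_arm --rows '[{"slide":[0.15,0,0],"yaw":0,"jaw":1},{"slide":[0.3,0,0],"yaw":0,"jaw":1},{"slide":[0.45,0,0],"yaw":0,"jaw":1},{"slide":[0.6,0,0],"yaw":0,"jaw":1},{"slide":[0.75,0,0],"yaw":0,"jaw":1},{"slide":[0.9,0,0],"yaw":0,"jaw":1},{"slide":[1.05,0,0],"yaw":0,"jaw":1},{"slide":[1.2,0,0],"yaw":0,"jaw":1}]'

```text
t: 27.58
eef_pos: [599.9, 14.6, 14.1]
tool_rot: [-2.39, -2.039, 0.0]
contact_force: [-0.8, -1.0, -4.4]
finger_gap: 13.8
```

```bash
python3 g.py
```

```text
t27.58 eef [599.86  14.63  14.07] press xyz [   0.44 -114.61   14.07] head 80.95 tilt 0.00 gap 13.77 F pressaxes [-0.6 -1.1 -4.4] q6 0.11
```

>>> move_arm --rows '[{"slide":[0.15,0,0],"yaw":0,"jaw":1},{"slide":[0.3,0,0],"yaw":0,"jaw":1},{"slide":[0.45,0,0],"yaw":0,"jaw":1},{"slide":[0.6,0,0],"yaw":0,"jaw":1},{"slide":[0.75,0,0],"yaw":0,"jaw":1},{"slide":[0.9,0,0],"yaw":0,"jaw":1}]'

```text
t: 28.08
eef_pos: [601.2, 23.5, 14.0]
tool_rot: [-2.39, -2.039, 0.0]
contact_force: [-0.4, -1.9, -4.2]
finger_gap: 14.1
```

```bash
python3 g.py
```

```text
t28.08 eef [601.21  23.52  14.03] press xyz [   0.39 -105.62   14.03] head 80.95 tilt 0.01 gap 14.11 F pressaxes [-0.1 -2.  -4.2] q6 0.12
```

>>> move_arm --rows '[{"slide":[0.08,0,0],"yaw":0,"jaw":1},{"slide":[0.16,0,0],"yaw":0,"jaw":1},{"slide":[0.24,0,0],"yaw":0,"jaw":1},{"slide":[0.3,0,0],"yaw":0,"jaw":1}]'

```text
t: 28.42
eef_pos: [601.6, 26.4, 14.0]
tool_rot: [-2.39, -2.039, 0.0]
contact_force: [-0.5, 0.1, -4.8]
finger_gap: 14.3
```

```bash
python3 g.py
```

```text
t28.42 eef [601.64  26.38  14.01] press xyz [   0.36 -102.73   14.01] head 80.96 tilt 0.02 gap 14.27 F pressaxes [-0.5 -0.  -4.8] q6 0.13
```

>>> move_arm --rows '[{"slide":[0.08,0,0],"yaw":0,"jaw":1},{"slide":[0.16,0,0],"yaw":0,"jaw":1},{"slide":[0.24,0,0],"yaw":0,"jaw":1}]'

```text
t: 28.67
eef_pos: [602.0, 28.2, 14.1]
tool_rot: [2.389, 2.04, -0.002]
contact_force: [-2.1, -5.1, -4.3]
finger_gap: 13.9
```

```bash
python3 look.py h6
```

```text
t28.67 eef [602.    28.16  14.05] press xyz [   0.44 -100.91   14.05] head 80.98 tilt 0.07 gap 13.92 F pressaxes [-1.3 -5.4 -4.3] q6 0.13
side [215, 190, 10, 9, 46] y -118.5..-85.5 x mean 2.02 slope -0.1964 z mean 72.28 slope 0.0281 at mouth x -3.81 z 73.11
```

View pics/h6.png

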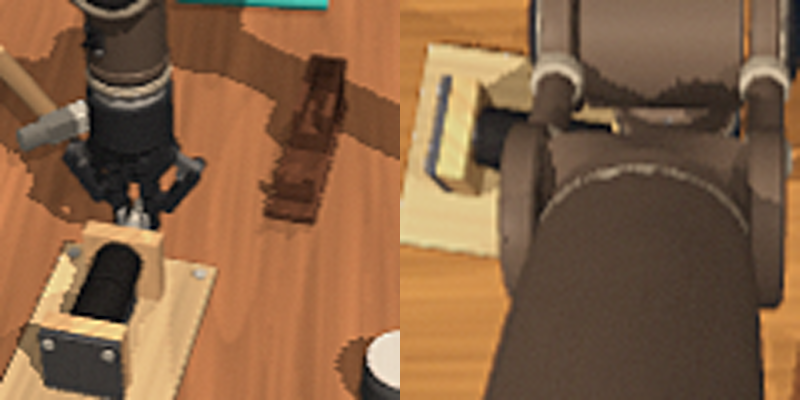

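Contact is building (-5.4 N along the bore) close to the expected home position. I'll press a little more to confirm a hard stop.

>>> move_arm --rows '[{"slide":[0.06,0,0],"yaw":0,"jaw":1},{"slide":[0.12,0,0],"yaw":0,"jaw":1},{"slide":[0.12,0,0],"yaw":0,"jaw":1}]'

```text
t: 29.02
eef_pos: [602.0, 28.1, 14.0]
tool_rot: [2.388, 2.039, -0.004]
contact_force: [-1.4, -6.9, -3.5]
finger_gap: 13.7
```

```bash
python3 g.py
```

```text
t29.02 eef [601.99  28.14  14.03] press xyz [   0.44 -100.93   14.03] head 81.00 tilt 0.16 gap 13.66 F pressaxes [-0.3 -7.1 -3.5] q6 0.14
```

Firm stop: no motion, 7 N. Release, lift clear and look.

>>> move_arm --rows '[{"slide":[0,0,0],"yaw":0,"jaw":0.5},{"slide":[0,0,0],"yaw":0,"jaw":0.2},{"slide":[0,0,0],"yaw":0,"jaw":0},{"slide":[0,0,0],"yaw":0,"jaw":-0.3},{"slide":[0,0,0],"yaw":0,"jaw":-0.3},{"slide":[0,0,0],"yaw":0,"jaw":-0.3},{"slide":[0,0,-2],"yaw":0,"jaw":-0.3},{"slide":[0,0,-5],"yaw":0,"jaw":-0.3},{"slide":[0,0,-9],"yaw":0,"jaw":-0.3},{"slide":[-4,0,-11],"yaw":0,"jaw":-0.3},{"slide":[-8,0,-11],"yaw":0,"jaw":-0.3},{"slide":[-12,0,-11],"yaw":0,"jaw":-0.3},{"slide":[-16,0,-11],"yaw":0,"jaw":-0.3},{"slide":[-20,0,-11],"yaw":0,"jaw":-0.3},{"slide":[-24,0,-11],"yaw":0,"jaw":-0.3},{"slide":[-24,0,-11],"yaw":0,"jaw":-0.3},{"slide":[-24,0,-11],"yaw":0,"jaw":-0.3}]'

```text
t: 30.43
eef_pos: [564.3, -209.3, 124.2]
tool_rot: [2.394, 2.034, 0.001]
contact_force: [0.7, 0.2, -0.5]
finger_gap: 55.2
```

```bash
python3 look.py h7; python3 - <<'E'
from g import *
for n in('top','side'):
    q=np.load('pics/h7_%s.npz'%n);p=q['p'];C=cloud(n,q['d']);D=C-PC;x=D@X;y=D@U;z=C[...,2]
    hs=cv2.cvtColor(p,cv2.COLOR_RGB2HSV)
    m=(abs(x)<14)&(y>-160)&(y<-70)&(z>50)&(z<85)&(hs[...,1]<80)&(hs[...,2]>60)
    print(n,m.sum(),np.sort(y[m])[:8].round(1))
    print('tail px expected home', px(n,[pw(0,-124,73)]).round(1),'pixel extent of mask u',np.where(m)[1].min(),np.where(m)[1].max(),'v',np.where(m)[0].min(),np.where(m)[0].max())
E
```

```text
t30.43 eef [ 564.28 -209.26  124.22] press xyz [ 3.3000e-01 -3.4131e+02  1.2422e+02] head 80.70 tilt 0.04 gap 55.24 F pressaxes [ 0.7  0.3 -0.5] q6 -0.27
side [218, 189, 8, 10, 43] y -125.1..-83.3 x mean -1.20 slope -0.0032 z mean 71.91 slope 0.0070 at mouth x -1.32 z 72.16
top [221, 157, 19, 8, 101] y -122.6..-70.6 x mean -1.47 slope 0.0086 z mean 69.47 slope -0.0011 at mouth x -1.21 z 69.43
top 104 [-122.6 -122.3 -122.1 -121.5 -121.1 -119.9 -119.6 -119.2]
tail px expected home [[239.8 161.4]] pixel extent of mask u 221 239 v 157 164
side 44 [-125.1 -123.6 -121.2 -120.9 -120.3 -119.9 -119.4 -116.7]
tail px expected home [[223.1 188.7]] pixel extent of mask u 218 225 v 189 198
```

View pics/h7.png

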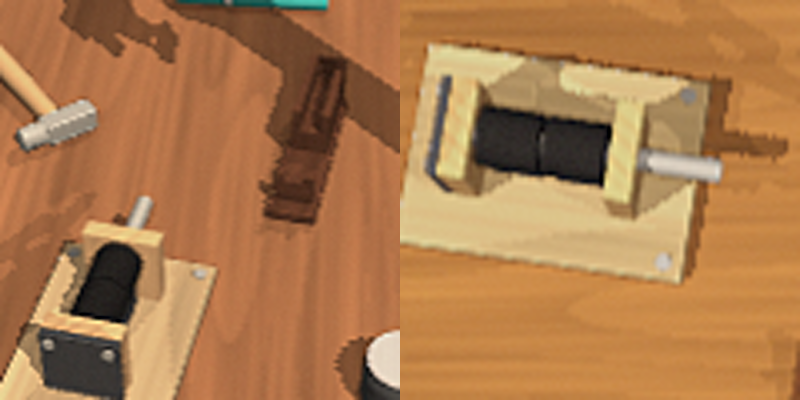

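The view shows the axle level in the bore, with its tail end at y ≈ -123 to -125 (expected -124 when home). The rollers are in line and the gripper is clear. I'm handing in.

```bash
python3 -c "
from workcell import arm
print(arm.sign_off())"
```

```text
the job is handed in; nothing more can be done
None
```

The axle is fully home in the press and released, and I handed the job in at about 30.5 s of the 64 s allowed. The sign-off reports no verdict, so the rest is from my own measurements.

**What I did**
- I lined up the two rollers by gripping each one and dragging it onto the bore line. They started about 6.5 mm off to opposite sides.
- I took the axle from its rack and eased it through the open cheek into the first roller, then let go.
- I gripped it again near the tail, lifted out the roughly 4° droop, and pushed it until it stopped firmly at about 7 N. I then let go and backed the gripper clear.

**Last checks**
- **Depth:** the tail end measured at y ≈ -122.6 mm (top camera) and -125.1 mm (side camera). It should be -124 mm when fully home.
- **Alignment:** the axle slope against the bore line is under 0.01 rad in both views. The rollers, checked before the axle went in, were within about 0.8 mm of the line.
- **Forces:** the wrist readings I took stayed below about 15 N. Those during insertion and seating were about 7 N at most.
- **Bystanders:** nothing I moved was aimed near the glue bottle, ink tin or hammer. I did not measure their positions at the end.

**What disagreed or failed**
- **Tool height:** the reported tool height was about 31 mm lower than where the fingertips really were. The cameras and touch both showed this, and I corrected for it.
- **First roller attempts:** because of that offset and a half-closed jaw setting, the first tries at the rollers barely moved them, and one pinched the top of the first roller. I redid both.
- **Cameras:** the two cameras differ by about 1 to 2 mm in places.

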